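# Clear the bench, fetch the dowel for drilling, tidy up again

### The arm

A 7-joint arm with a two-finger parallel gripper is mounted at the origin on the work surface; the furniture and walls round the work are solid. World frame = base frame: x ahead of the robot, y to its left, z up, the work surface at z = 0. Lengths are in mm, angles in rad, forces in N, time in s.
With the tool pointing down it reaches from about 350 to 900 mm from the base axis. Payload 8.1 kg.
Tool frame: the origin (TCP) lies between the finger pads; the fingertips stand bot.tips_ahead ahead of it and the grasp point (between the pads) lies 8 mm behind it (bot.tips_ahead is the distance from the TCP to the fingertips, in mm); z points along the fingers, y is the line along which they close (so a half turn about z gives the same grasp; the last joint's range is limited). The gripper opens to 92 mm and grips with 3 to 60 N. Pads are 19 mm wide; open, the fingers measure 130 mm over their backs; the gripper's body (75 mm by 190 mm) begins 47 mm behind the grasp point.
Start: joints at [1.03, 0.434, 0.025, 1.573, -0.012, 1.134, -0.075], TCP at [264.947, -566.078, 237.742] pointing down, gripper open.
Joint ranges: [-2.62, 2.62], [-0.44, 2.09], [-1.27, 1.32], [0.08, 2.57], [-1.32, 4.46], [0.12, 2], [-2.74, 2.74]. Speed limits (rad/s): [2.22, 2.22, 3.01, 3.01, 3.14, 3.14, 3.14].

### API

Orientations are given as a rotation vector (axis times angle).
In Python, from cell import bot gives the robot as it stands. The module is installed in compiled form; this text tells all that it offers.
- The arm moves only by the tool step_arm, never from a script. Its argument "moves" is a list of rows, each a list of 7 numbers: the shift along the tool's x, y, z in m, then the turn, a rotation vector about the tool's x, y, z in degrees, then the opening, from -1 (shut) to 1 (fully open). In form: [[x, y, z, ax, ay, az, jaw], ...]. A call has 1 to 8 rows; each row shifts and turns the commanded pose from where the row before left it, along the tool's axes as they then stand; what a row does not reach is not made up. A row lasts 1/10 s, in which the tool goes at most 50 mm and 8.59 degrees, less where a joint would pass 70% of its speed; a pose out of reach is approached as far as the arm can. A call with a gripper value outside its range is refused whole. The fingers move at their own pace and stop on an object; "squeeze" is the grip in N (left out, the last holds). Time passes only in rows, so rows that do not move let the fingers close. It gives the time, the measured TCP pose, the force, the opening and the grip force at its end, in the units of the state.
- bot.observe(): the state, without advancing time (a new reading comes with each control period).
- bot.capture(name): name is "scene" or "top"; returns the picture (420x560x3 uint8, red, green, blue); there is no depth.
- bot.camera_params(name): a dict with "fovy" (degrees; the focal length in pixels is half the picture's height over the tangent of half this angle, whatever the lens; pixels are square), "cx", "cy" (the principal point, pixels), "k1" (the pictures are not rectified: a ray, as slopes to the right and down, at radius r is drawn at 1 + k1 r^2 times it, then the intrinsics apply), "R" (3x3) and "t" (3): a world point X has camera coordinates R X + t. Camera axes: x right, y down, z forward; pixel columns grow to the right and rows downward; lengths in mm; the calibration is good to about 2 mm. A picture is of the moment at which its call begins. camera_params takes no time and is no camera call.
- bot.finish_job(): hands the job in; it is judged then, once.
Trained networks look in the newest picture that a camera, given by its name, has taken for a name from the list of things; names that differ only in an ending like _2 or _b are one class to them, and where a whole thing is asked for, a point or a joint stands for the part that bears it (a point fixed in the world has none). Each returns a list of dicts, best first, with "score" (0 to 1); they miss things now and then, are a little off and sometimes report something else, mostly with a low value. They report only what shows in the picture. A call takes as long as a camera call.
- bot.regions_of(query, camera): "pixels" (420x560 bool, what is visible of it) and "bbox" ([left, top, width, height] in pixels, round what is visible of it).
The state is a dict: "time": time; "qpos": joint angles; "joint_vel": joint speeds; "joint_efforts": joint torques, N m; "position": TCP position; "tcp_rot": TCP orientation; "force": force on the tool from outside, world axes, zero at the start; "ft_torque": the same for the moment, N m; "grip_width": opening from 0.0 (shut) to 1.0 (fully open); "finger_force": force on a finger pad.
Only numpy, scipy, OpenCV 4.12 (cv2) and the standard library are available. Lean on these libraries where they do the work, as an engineer would, in place of code of your own. Each camera call takes 0.05 s, during which the arm holds its last target. There are 200 camera calls.

### The job

The dark dowel in the wooden cradle is needed for drilling, but the jar, the tape measure and the spray can are in the way. First, with the dowel left lying in its cradle, stand all three upright on the cork side board; then lay the dowel in the blue vee block, seated in both saddles and centred along its length; then stand each of them back on the middle of the mat it came from. Keep the three things upright and set them down, do not drop them.

Things in the scene. Friction and masses are not known exactly. Their poses are not given: they have to be found in the camera images.
- jar: Glass jar with a yellow screw lid and a brown label, upright, 66 mm across up to 75 mm, narrower above (lid 64 mm), 112 mm high, about 0.43 kg; origin: centre of its underside, z up its axis. It stands on the red mat and belongs there. All round, it may be gripped at any yaw.
- tape_measure: Yellow tape measure with a black disc on its sides, upright on its edge, 40 (x) x 82 (y) x 72 mm high over all, about 0.32 kg; the case itself is 36 x 72 x 66 mm, its middle 5 mm to +y of the origin, which lies at the underside, z up. Grip it across its 36 mm (x axis). It stands on the green mat and belongs there, its length along the cradle.
- spray_can: Silver and blue spray can, upright, 66 mm across, straight-sided up to 160 mm and domed above, 205 mm high, about 0.21 kg; origin: centre of its underside, z up its axis. It stands on the black mat and belongs there.
- dowel: Dark wooden dowel, 28 mm across, 170 mm long, 0.09 kg, lying in the wooden cradle at the start; origin: its middle, on its axis, which is its y axis (x and z turn as it rolls).
- cradle: Pale wooden cradle, holds the dowel at the start: fixed base 50 x 160 x 10 mm with two upward 90 degree vee saddles, each 18 mm long, 58 mm either side of the middle, 66 mm wide, 46 mm high. 28 mm stock in it lies along the y axis, its axis 42 mm above the table; between the saddles fingers have 100 mm, 18 mm clear below the stock. Origin: centre of underside; x across, z up.
- jig: Vee block with blue saddles on a dark base, empty: fixed base 50 x 160 x 10 mm with two upward 90 degree vee saddles, each 18 mm long, 58 mm either side of the middle, 66 mm wide, 46 mm high. 28 mm stock in it lies along the y axis, its axis 42 mm above the table; between the saddles fingers have 100 mm, 18 mm clear below the stock. Origin: centre of underside; x across, z up.
- mat_red: Red mat, 92 x 92 x 3 mm, fixed, one of three round the wooden cradle: two beside each other on one side of it (centres 100 mm apart, 84 mm from the stock's axis), one on the other side; which is where changes. Origin: centre of the underside; x and y along its edges. The jar's place.
- mat_green: Green mat, 92 x 92 x 3 mm, fixed, one of three round the wooden cradle: two beside each other on one side of it (centres 100 mm apart, 84 mm from the stock's axis), one on the other side; which is where changes. Origin: centre of the underside; x and y along its edges. The tape measure's place.
- mat_black: Black mat, 92 x 92 x 3 mm, fixed, one of three round the wooden cradle: two beside each other on one side of it (centres 100 mm apart, 84 mm from the stock's axis), one on the other side; which is where changes. Origin: centre of the underside; x and y along its edges. The spray can's place.
- side_board: Brown cork board lying on the saw table, the side area: 290 (x) x 130 (y) x 6 mm, fixed; its top is 10 mm above z = 0. Origin: centre of its underside, x along its length. Room for the three things in a row along x, about 90 mm apart. The saw's yellow blade guard, 128 mm high, stands on the robot's side of it (-y), beside its -x half.

How it is judged (in metres and radians):
On the way, in this order (a step that is already met when the one before it is completed fails the run):
1. jar, tape measure and spray can all stand on the cork side board, at rest, while the dowel still lies in the wooden cradle (x of jar in the frame of side_board between -0.145 and 0.145 m and y of jar in the frame of side_board between -0.065 and 0.065 m and z of each of jar, tape_measure, spray_can in the frame of side_board below 0.012 m and angle between each of jar, tape_measure, spray_can's own z axis and vertical below 0.12 rad and linear speed of each of jar, tape_measure, spray_can below 0.03 m/s and angular speed of each of jar, tape_measure, spray_can below 0.3 rad/s and x of tape_measure in the frame of side_board between -0.145 and 0.145 m and y of tape_measure in the frame of side_board between -0.065 and 0.065 m and x of spray_can in the frame of side_board between -0.145 and 0.145 m and y of spray_can in the frame of side_board between -0.065 and 0.065 m and horizontal distance between dowel and cradle below 0.03 m and z of dowel in the frame of cradle below 0.055 m), for 0.2 s.
2. the dowel lies in the blue vee block, in both saddles, at rest (x of dowel in the frame of jig between -0.008 and 0.008 m and y of dowel in the frame of jig between -0.015 and 0.015 m and z of dowel in the frame of jig between 0.037 and 0.047 m and angle between the y axis of dowel and the y axis of jig, either way round below 0.08 rad and linear speed of dowel below 0.03 m/s and angular speed of dowel below 0.3 rad/s), for 0.2 s.
At the end, for the whole second after the job is handed in: The dowel lies at rest in both saddles of the blue vee block (within 8 mm across, 15 mm of centred lengthwise, 5 mm in height, 0.08 rad); the jar stands on the red mat, the tape measure on the green and the spray can on the black, each upright (0.1 rad), at rest and within 15 mm of the mat's middle (all of step 2 and horizontal distance between jar and mat_red below 0.015 m and z of jar in the frame of mat_red below 0.008 m and angle between each of jar, tape_measure, spray_can's own z axis and vertical below 0.1 rad and linear speed of each of jar, tape_measure, spray_can below 0.03 m/s and angular speed of each of jar, tape_measure, spray_can below 0.3 rad/s and horizontal distance between tape_measure and mat_green below 0.015 m and z of tape_measure in the frame of mat_green below 0.008 m and horizontal distance between spray_can and mat_black below 0.015 m and z of spray_can in the frame of mat_black below 0.008 m); the robot touches nothing.
It fails at once if the jar, tape measure or spray can is toppled (tilted by more than 0.5 rad) (angle between any of jar, tape_measure, spray_can's own z axis and vertical above 0.5 rad).
It fails at once if the jar, tape measure or spray can is dropped: it moves faster than 0.6 m/s with its foot less than 30 mm above the table ((linear speed of jar above 0.6 m/s and height (world z) of jar below 0.03 m) or (linear speed of tape_measure above 0.6 m/s and height (world z) of tape_measure below 0.03 m) or (linear speed of spray_can above 0.6 m/s and height (world z) of spray_can below 0.03 m)).
It also fails if it takes over 147 s, if anything falls off the work surface, if the arm or the gripper's body presses on something with over 40 N, if the wrist force passes 120 N, or if a joint passes its speed limit or range.

## Working session

There is one attempt and no reset: what is moved stays moved. The work goes in short steps, Python scripts to look and compute and a tool call to move; the robot and the scene stay as the last step left them, time stands still between calls to the robot, and variables do not carry over. Pictures are saved under pics/ and viewed, at most 14 in all, crops included, and the job is handed in when it is done.

Besides the shell and the picture viewer there is one more tool, called after "Call:" as a command line: name --pt "numbers of a row" for each row, then --argument value for the rest. step_arm: Moves the arm, as the interface text tells. Its arguments: {"type":"object","properties":{"moves":{"type":"array"},"squeeze":{"type":"number"}},"required":["moves"]}

```bash
mkdir -p pics; python3 - <<'E'
from cell import bot
import cv2
print(bot.observe(), bot.tips_ahead)
for n in("scene","top"):
    p=bot.camera_params(n);print(n,p)
    cv2.imwrite(f"pics/{n}0.png",bot.capture(n)[:,:,::-1])
    for q in "jar tape_measure spray_can dowel cradle jig mat_red mat_green mat_black side_board".split():
        r=bot.regions_of(q,n)
        print(q,[(round(float(d['score']),2),[int(v) for v in d['bbox']]) for d in r[:3]])
E
```

```text
{'time': 0.0, 'qpos': array([ 1.03041805,  0.43525293,  0.02497962,  1.57407276, -0.01161043,
        1.13399404, -0.07508279]), 'joint_vel': array([ 1.40334155e-03,  1.58646702e-04, -3.92103664e-04,  6.73051592e-05,
       -1.06938835e-03, -4.47410854e-04, -4.75733096e-04]), 'joint_efforts': array([-3.30273042e-04, -6.67843866e+01,  9.84561369e-01, -3.14463079e+01,
       -6.04697037e-02,  4.30392392e-02,  1.56190572e-04]), 'position': array([ 264.70079627, -565.646647  ,  236.9358374 ]), 'tcp_rot': array([-3.06518083e+00, -6.81758602e-01,  7.48091910e-04]), 'force': array([-0.23258506,  0.27614806,  0.00178651]), 'ft_torque': array([ 0.04094045, -0.01131223, -0.00679727]), 'finger_force': 0.0, 'grip_width': 1.001256434533794} 11.0
scene {'fovy': 51.65912281897246, 'cx': 278.0206264985975, 'cy': 207.94747717826573, 'k1': 0.04523876812705439, 'R': array([[-0.79548869, -0.60593681, -0.00619065],
       [-0.4110126 ,  0.54703799, -0.72925858],
       [ 0.44527114, -0.57757252, -0.6842102 ]]), 't': array([421.29722681, 283.28281702, 784.30475831])}
jar [(0.93, [213, 311, 37, 57]), (0.39
[... 383 characters left out ...]
76773801899, 'cx': 271.3889397804674, 'cy': 211.75391675598803, 'k1': -0.08133058485714527, 'R': array([[-0.01823327, -0.9997177 , -0.01523362],
       [-0.98144696,  0.02080442, -0.19060179],
       [ 0.19086491,  0.0114757 , -0.98154923]]), 't': array([ -8.34405415, 551.6583389 , 973.8398804 ])}
jar [(0.97, [140, 255, 33, 23])]
tape_measure [(0.85, [188, 202, 25, 27])]
spray_can [(0.79, [198, 226, 35, 31]), (0.62, [153, 244, 31, 46])]
dowel [(0.67, [168, 222, 37, 54])]
cradle [(0.87, [165, 221, 44, 55])]
jig [(0.95, [291, 163, 24, 58])]
mat_red [(0.65, [153, 245, 34, 46])]
mat_green [(0.58, [186, 199, 39, 36])]
mat_black [(0.75, [211, 226, 33, 39])]
side_board [(0.86, [328, 213, 112, 90])]
```

View pics/scene0.png

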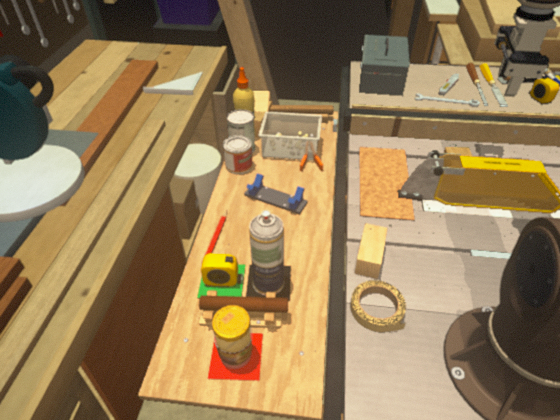

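View pics/top0.png

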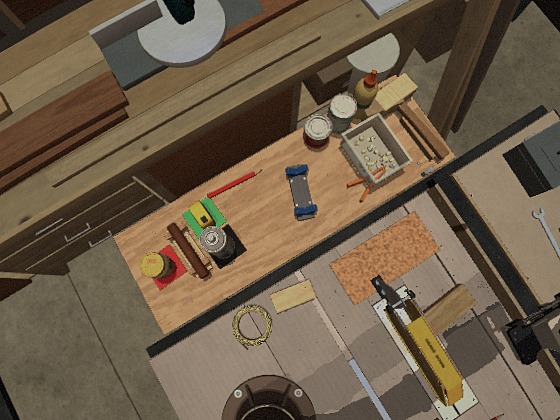

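Jar is on the red mat (≈(235,335) in the scene view), the tape on green (220,270), the can on black (267,255). The jig is at (275,195). Next I fit silhouettes in both views.

```bash
cat > h.py <<'E'
from cell import bot
import numpy as np, cv2
from scipy.optimize import minimize
P={n:bot.camera_params(n) for n in("scene","top")}
def proj(X,n):
    p=P[n];c=np.atleast_2d(X)@p["R"].T+p["t"];s=c[:,:2]/c[:,2:];r2=(s**2).sum(1,keepdims=True)
    return s*(1+p["k1"]*r2)*210/np.tan(np.radians(p["fovy"]/2))+[p["cx"],p["cy"]]
def unproj(uv,n,z):
    p=P[n];d=(np.atleast_2d(uv)-[p["cx"],p["cy"]])*np.tan(np.radians(p["fovy"]/2))/210
    s=d.copy()
    for _ in range(10): s=d/(1+p["k1"]*(s**2).sum(1,keepdims=True))
    r=np.c_[s,np.ones(len(s))]@p["R"];o=-p["R"].T@p["t"]
    return o+r*((z-o[2])/r[:,2:])
def cyl(r,z0,z1):
    a=np.linspace(0,2*np.pi,40,endpoint=False);c=np.c_[r*np.cos(a),r*np.sin(a)]
    return np.r_[np.c_[c,c[:,0]*0+z0],np.c_[c,c[:,0]*0+z1]]
def box(x0,x1,y0,y1,z0,z1): return np.array([[x,y,z] for x in(x0,x1) for y in(y0,y1) for z in(z0,z1)],float)
def sadd(): return [box(-33,33,s*58-9,s*58+9,0,46) for s in(-1,1)]
# list of convex parts
M={"jar":[np.r_[cyl(33,0,75),cyl(32,90,112)]],"spray_can":[np.r_[cyl(33,0,160),cyl(28,172,175),cyl(16,188,205)]],
 "tape_measure":[box(-18,18,-31,41,2,68)],"dowel":[cyl(14,-85,85)[:,[0,2,1]]+[0,0,42]],
 "jig":[box(-25,25,-80,80,0,10)]+[np.array([[x,s*58+d,z] for d in(-9,9) for x,z in((-33,46),(-25,46),(-33,36),(0,10),(-25,0))]) for s in(-1,1)]+[np.array([[x,s*58+d,z] for d in(-9,9) for x,z in((33,46),(25,46),(33,36),(0,10),(25,0))]) for s in(-1,1)],
 "side_board":[box(-145,145,-65,65,0,6)],"mat":[box(-46,46,-46,46,0,3)]}
def pose(parts,x,y,yaw,z0):
    c,s=np.cos(yaw),np.sin(yaw);R=np.array([[c,-s,0],[s,c,0],[0,0,1]])
    return [p@R.T+[x,y,z0] for p in parts]
def render(parts,n):
    m=np.zeros((420,560),np.float32)
    for p in parts:
        t=np.zeros((420*4,560*4),np.uint8)
        h=cv2.convexHull(((proj(p,n)+.5)*4*16-8).round().astype(np.int32))
        cv2.fillConvexPoly(t,h,1,shift=4)
        m=np.maximum(m,cv2.resize(t.astype(np.float32),(560,420),interpolation=cv2.INTER_AREA))
    return m
def mask(q,n,i=0):
    r=bot.regions_of(q,n)
    return (r[i]["pixels"].astype(np.float32),r[i]["score"]) if len(r)>i else (None,0)
def fit(parts,masks,x0,z0,turn=True):
    b=lambda m:cv2.GaussianBlur(m,(0,0),2)
    T={n:b(m) for n,m in masks.items()}
    f=lambda v:sum(((b(render(pose(parts,v[0],v[1],(v[2] if turn else 0)/100,z0),n))-T[n])**2).sum()/max(m.sum(),1) for n,m in masks.items())
    x0=np.array(x0,float); x0[2]*=100
    s=np.array([x0]+[x0+d for d in np.diag([12.,12,15])[:3 if turn else 2]])
    if not turn: s=s[:,:2];x0=x0[:2]
    r=minimize(f,x0,method="Nelder-Mead",options=dict(initial_simplex=s,xatol=.2,fatol=1e-5,maxfev=200))
    v=r.x.copy()
    if turn: v[2]/=100
    iou={n:round(float(np.minimum(render(pose(parts,v[0],v[1],v[2] if turn else 0,z0),n),m).sum()/np.maximum(render(pose(parts,v[0],v[1],v[2] if turn else 0,z0),n),m).sum()),2) for n,m in masks.items()}
    return v.round(3),round(r.fun,4),iou
E
cat > a.py <<'E'
from h import *
for n in P: bot.capture(n)
ms={}
for q in "jig dowel side_board jar tape_measure spray_can".split():
    ms[q]={n:m for n in P for m,s in [mask(q,n)] if m is not None}
np.save("ms.npy",ms,allow_pickle=True)
z={"side_board":4,"jar":3,"tape_measure":3,"spray_can":3}
hh={"side_board":10,"jar":55,"tape_measure":35,"spray_can":100,"jig":20,"dowel":42}
for q,d in ms.items():
    ini={}
    for n,m in d.items():
        ys,xs=np.nonzero(m); w=unproj(np.c_[xs,ys],n,hh[q])[:,:2]; c=w.mean(0)
        e=np.linalg.eigh(np.cov(w.T))[1][:,1];ini[n]=(c.round(),np.arctan2(e[1],e[0]).round(2))
    print(q,ini)
    c,a=ini.get("top") or ini["scene"]
    if q!="side_board": a-=np.pi/2
    tr=q not in("jar","spray_can")
    for key in (["both"]+list(d)):
        print("  ",key,fit(M[q],d if key=="both" else {key:d[key]},[*c,a],z.get(q,0),tr))
E
python3 a.py
```

```text
jig {'scene': (array([608., -93.]), np.float64(-3.03))}
   both (array([614.457, -99.759,  -4.524]), np.float64(0.0109), {'scene': 0.91})
   scene (array([614.457, -99.759,  -4.524]), np.float64(0.0109), {'scene': 0.91})
dowel {'scene': (array([449., 210.]), np.float64(-2.55)), 'top': (array([450., 209.]), np.float64(-2.53))}
   both (array([450.786, 210.095,  -4.107]), np.float64(0.0622), {'scene': 0.83, 'top': 0.88})
   scene (array([450.066, 210.593,  -4.115]), np.float64(0.0461), {'scene': 0.86})
   top (array([451.03 , 209.183,  -4.105]), np.float64(0.0096), {'top': 0.9})
side_board {'scene': (array([ 420., -313.]), np.float64(2.08)), 'top': (array([ 428., -328.]), np.float64(2.07))}
   both (array([ 427.508, -329.134,    2.085]), np.float64(0.0629), {'scene': 0.91, 'top': 0.94})
   scene (array([ 426.955, -328.067,    2.085]), np.float64(0.0391), {'scene': 0.91})
   top (array([ 427.552, -329.835,    2.084]), np.float64(0.0229), {'top': 0.94})
jar {'scene': (array([417., 281.]), np.float64(2.44)), 'top': (array([412., 289.]), np.float64(1.45))}
   both (array([412.22 , 284.499]
[... 205 characters left out ...]
sure {'scene': (array([547., 177.]), np.float64(2.83)), 'top': (array([552., 176.]), np.float64(-2.49))}
   both (array([553.25 , 177.707,  -4.071]), np.float64(0.0886), {'scene': 0.82, 'top': 0.83})
   scene (array([548.492, 180.671,  -3.972]), np.float64(0.0295), {'scene': 0.88})
   top (array([554.98 , 176.458,  -4.089]), np.float64(0.0206), {'top': 0.87})
spray_can {'scene': (array([464., 121.]), np.float64(2.26)), 'top': (array([467., 119.]), np.float64(0.92))}
   both (array([465.683, 118.529]), np.float64(0.0369), {'scene': 0.91, 'top': 0.94})
   scene (array([461.947, 123.334]), np.float64(0.0217), {'scene': 0.92})
   top (array([466.64 , 117.767]), np.float64(0.0016), {'top': 0.96})
```

```bash
python3 - <<'E'
import cv2
a=cv2.imread("pics/scene0.png")[195:390,180:320];b=cv2.imread("pics/top0.png")[180:300,120:250]
a=cv2.resize(a,None,fx=3,fy=3,interpolation=2);b=cv2.resize(b,None,fx=2.9,fy=2.9,interpolation=2)
import numpy as np
c=np.zeros((585,800,3),np.uint8);c[:a.shape[0],:a.shape[1]]=a;c[:b.shape[0],a.shape[1]:a.shape[1]+b.shape[1]]=b[:, :800-a.shape[1]];cv2.imwrite("pics/c.png",c)
E
```

```text
(no output)
```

View pics/c.png

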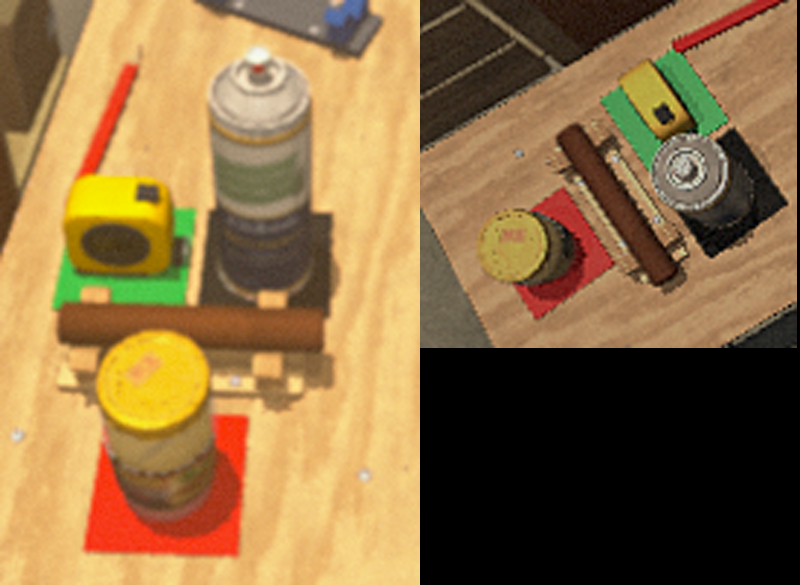

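Tape's hook is at the scene-right end (crop (180,250)), so its +y points along (+0.82,+0.57). The fits agree to within a few mm. Slots on the board: jar +95, can 0, tape −95. Grasping with the closing line across the cradle needs almost no turning.

```bash
cat > plan.py <<'E'
# usage: plan.py x y z closing_azimuth_deg  -> turn (tool z, deg), then shift in tool axes (mm)
import sys,numpy as np
from cell import bot
from scipy.spatial.transform import Rotation as R
s=bot.observe();Q=R.from_rotvec(s["tcp_rot"]);m=Q.as_matrix()
print("t",round(s["time"],2),"pos",s["position"].round(1),"tilt",np.degrees(np.arccos(-m[2,2])).round(2),"closing az",np.degrees(np.arctan2(m[1,1],m[0,1])).round(2),"F",s["force"].round(1),"w",round(s["grip_width"]*92,1),"q",s["qpos"].round(2))
p=s["position"]
L=list(map(float,sys.argv[1:]))
for i in range(0,len(L),4):
    x,y,z,c=L[i:i+4];cur=np.degrees(np.arctan2(m[1,1],m[0,1]));d=(c-cur+90)%180-90
    a=np.radians(cur+d+90);X=np.array([np.cos(a),np.sin(a),0]);Y=np.array([np.sin(a),-np.cos(a),0])
    v=np.array([x,y,z])-p;print("turn az",round(-d,2),"shift",(v@X).round(1),(v@Y).round(1),round(-v[2],1))
    p=np.array([x,y,z])
E
python3 plan.py 450 -250 240 -55.2 412.2 284.7 240 -55.2; sleep 0
```

```text
t 1.8 pos [ 264.9 -566.1  237.7] tilt 0.0 closing az -64.92 F [-0.6  0.1  0.3] w 91.8 q [ 1.03  0.43  0.02  1.57 -0.01  1.13 -0.08]
turn az -9.72 shift 332.4 -153.9 -2.3
turn az -9.72 shift 274.1 -460.6 -0.0
```

Call:
step_arm --pt "0 0 0 0 0 -4.86 1" --pt "0 0 0 0 0 -4.86 0.83" --pt "0.0415 -0.0192 0 0 0 0 0.83" --pt "0.0415 -0.0192 0 0 0 0 0.83" --pt "0.0415 -0.0192 0 0 0 0 0.83" --pt "0.0415 -0.0192 0 0 0 0 0.83" --pt "0.0415 -0.0192 0 0 0 0 0.83" --pt "0.0415 -0.0192 0 0 0 0 0.83"

```text
time: 2.6
position: [404.3, -327.8, 238.0]
tcp_rot: [2.997, 0.939, 0.0]
force: [0.7, 0.0, -0.0]
grip_width: 0.914
finger_force: 0.0
```

Call:
step_arm --pt "0.0415 -0.0192 0 0 0 0 0.83" --pt "0.0415 -0.0192 0 0 0 0 0.83" --pt "0.0249 -0.0418 0 0 0 0 0.83" --pt "0.0249 -0.0418 0 0 0 0 0.83" --pt "0.0249 -0.0418 0 0 0 0 0.83" --pt "0.0249 -0.0418 0 0 0 0 0.83" --pt "0.0249 -0.0418 0 0 0 0 0.83" --pt "0.0249 -0.0418 0 0 0 0 0.83"

```text
time: 3.4
position: [429.1, 42.5, 238.1]
tcp_rot: [2.997, 0.939, 0.002]
force: [0.1, 0.3, -0.0]
grip_width: 0.916
finger_force: 0.0
```

Call:
step_arm --pt "0.0249 -0.0418 0 0 0 0 0.83" --pt "0.0249 -0.0418 0 0 0 0 0.83" --pt "0.0249 -0.0418 0 0 0 0 0.83" --pt "0.0249 -0.0418 0 0 0 0 0.83" --pt "0.0249 -0.0418 0 0 0 0 0.83" --pt "0 0 0 0 0 0 0.83"

```text
time: 4.0
position: [410.3, 290.7, 238.2]
tcp_rot: [-2.989, -0.951, -0.002]
force: [-0.6, -0.8, 0.2]
grip_width: 0.914
finger_force: 0.0
```

```bash
python3 plan.py 412.2 284.7 72 -55.2
```

```text
t 4.0 pos [410.3 290.7 238.2] tilt 0.27 closing az -54.69 F [-0.6 -0.8  0.2] w 84.1 q [-0.29  0.29 -0.54  1.83  0.16  1.06 -1.84]
turn az 0.51 shift -1.9 6.0 166.2
```

Call:
step_arm --pt "0 0 0.04 0 0 0 0.83" --pt "0 0 0.04 0 0 0 0.83" --pt "0 0 0 0 0 0 0.83" --pt "0 0 0 0 0 0 0.83"

```text
time: 4.4
position: [412.4, 283.1, 158.2]
tcp_rot: [2.998, 0.939, -0.002]
force: [0.1, 0.2, 0.2]
grip_width: 0.917
finger_force: 0.0
```

```bash
python3 plan.py 412.2 284.7 72 -55.2;python3 - <<'E'
from cell import bot
import cv2
cv2.imwrite("pics/d.png",bot.capture("top")[200:320,80:230,::-1].repeat(4,0).repeat(4,1))
E
```

```text
t 4.4 pos [412.4 283.1 158.2] tilt 0.07 closing az -55.2 F [0.1 0.2 0.2] w 84.3 q [-0.31  0.37 -0.51  1.94  0.23  0.89 -1.9 ]
turn az -0.0 shift 0.8 -1.4 86.2
```

View pics/d.png

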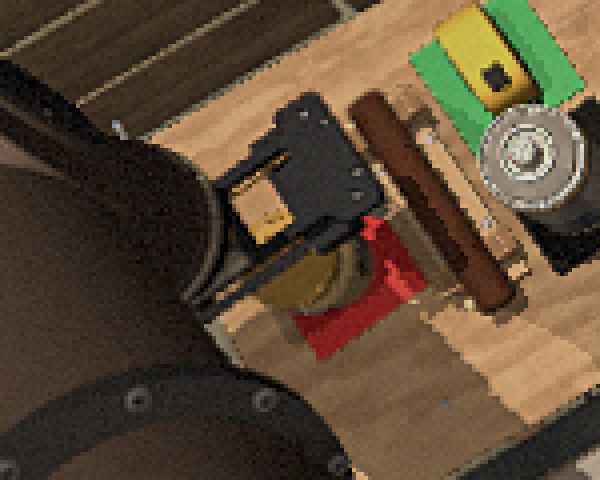

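The gripper (long side along the closing line) is centred over the jar at crop (310,270), with the dowel well clear. I'll descend and grip.

Call:
step_arm --pt "0.001 -0.0014 0.026 0 0 0 0.83" --pt "0 0 0.02 0 0 0 0.83" --pt "0 0 0.02 0 0 0 0.83" --pt "0 0 0.02 0 0 0 0.83" --pt "0 0 0 0 0 0 0.83"

```text
time: 4.95
position: [412.8, 284.9, 71.8]
tcp_rot: [2.998, 0.939, -0.0]
force: [-0.1, -0.4, 0.5]
grip_width: 0.914
finger_force: 0.0
```

Call:
step_arm --pt "0 0 0 0 0 0 0.2" --pt "0 0 0 0 0 0 0.2" --pt "0 0 0 0 0 0 0.2" --pt "0 0 0 0 0 0 0.2" --pt "0 0 0 0 0 0 0.2" --squeeze 30

```text
time: 5.45
position: [413.7, 285.5, 73.2]
tcp_rot: [-2.998, -0.938, -0.004]
force: [0.3, -3.5, 8.7]
grip_width: 0.708
finger_force: 30.0
```

Call:
step_arm --pt "0 0 -0.01 0 0 0 0.2" --pt "0 0 -0.01 0 0 0 0.2" --pt "0 0 -0.02 0 0 0 0.2" --pt "0 0 0 0 0 0 0.2"

```text
time: 5.85
position: [413.4, 286.3, 114.2]
tcp_rot: [-2.996, -0.939, -0.006]
force: [0.9, 0.6, -5.2]
grip_width: 0.708
finger_force: 30.0
```

```bash
python3 - <<'E'
from cell import bot
import cv2
cv2.imwrite("pics/e.png",bot.capture("scene")[210:410,130:330,::-1].repeat(3,0).repeat(3,1))
E
```

```text
(no output)
```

View pics/e.png

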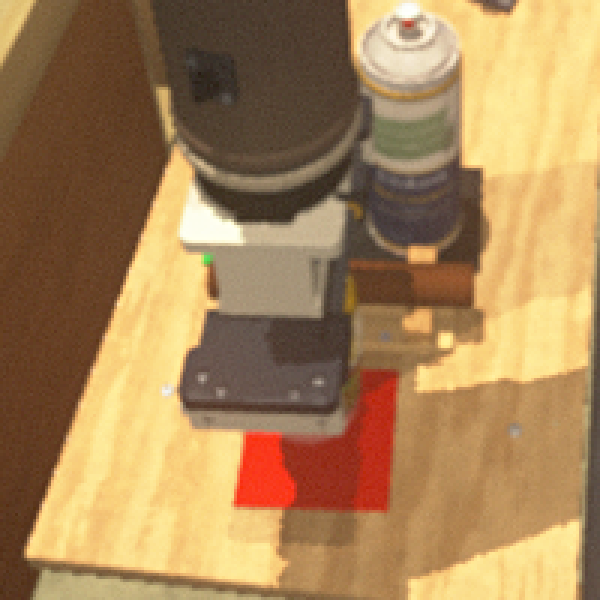

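The jar is lifted, level and held (5 N load). I'll raise it and carry it.

Call:
step_arm --pt "0 0 -0.03 0 0 0 0.2" --pt "0 0 -0.045 0 0 0 0.2" --pt "0 0 -0.045 0 0 0 0.2" --pt "0 0 -0.04 0 0 0 0.2" --pt "0 0 -0.02 0 0 0 0.2" --pt "0 0 0 0 0 0 0.2"

```text
time: 6.5
position: [413.3, 286.0, 293.8]
tcp_rot: [-2.997, -0.939, -0.007]
force: [-0.0, 1.0, -5.0]
grip_width: 0.704
finger_force: 30.0
```

```bash
python3 plan.py 460 -100 294 -55.2 481 -408 294 -60.6; python3 plan.py 481 -408 294 -60.6
```

```text
t 6.5 pos [413.3 286.  293.8] tilt 0.26 closing az -55.21 F [-0.  1. -5.] w 64.8 q [-0.27  0.24 -0.54  1.75  0.13  1.19 -1.81]
turn az -0.01 shift -182.0 343.6 -0.2
turn az 5.39 shift -132.9 278.6 -0.0
t 6.5 pos [413.3 286.  293.8] tilt 0.26 closing az -55.21 F [-0.  1. -5.] w 64.8 q [-0.27  0.24 -0.54  1.75  0.13  1.19 -1.81]
turn az 5.39 shift -281.7 637.9 -0.2
```

Call:
step_arm --pt "0 0 0 0 0 5.4 0.2" --pt "-0.0077 0.0174 0 0 0 0 0.2" --pt "-0.016 0.0362 0 0 0 0 0.2" --pt "-0.016 0.0362 0 0 0 0 0.2" --pt "-0.016 0.0362 0 0 0 0 0.2" --pt "-0.016 0.0362 0 0 0 0 0.2" --pt "-0.016 0.0362 0 0 0 0 0.2" --pt "-0.016 0.0362 0 0 0 0 0.2"

```text
time: 7.3
position: [436.0, 27.8, 289.3]
tcp_rot: [-3.039, -0.797, 0.005]
force: [0.8, 0.4, -4.8]
grip_width: 0.707
finger_force: 30.0
```

Call:
step_arm --pt "-0.016 0.0362 0 0 0 0 0.2" --pt "-0.016 0.0362 0 0 0 0 0.2" --pt "-0.016 0.0362 0 0 0 0 0.2" --pt "-0.016 0.0362 0 0 0 0 0.2" --pt "-0.016 0.0362 0 0 0 0 0.2" --pt "-0.016 0.0362 0 0 0 0 0.2" --pt "-0.016 0.0362 0 0 0 0 0.2" --pt "-0.016 0.0362 0 0 0 0 0.2"

```text
time: 8.1
position: [466.8, -286.6, 288.9]
tcp_rot: [-3.037, -0.796, 0.005]
force: [0.2, 0.8, -6.4]
grip_width: 0.708
finger_force: 30.0
```

Call:
step_arm --pt "-0.016 0.0362 0 0 0 0 0.2" --pt "-0.016 0.0362 0 0 0 0 0.2" --pt "-0.016 0.0362 0.03 0 0 0 0.2" --pt "-0.008 0.018 0.04 0 0 0 0.2" --pt "0 0 0.03 0 0 0 0.2" --pt "0 0 0 0 0 0 0.2"

```text
time: 8.7
position: [477.2, -421.0, 183.9]
tcp_rot: [-3.029, -0.793, 0.014]
force: [-1.5, 1.5, -5.8]
grip_width: 0.708
finger_force: 30.0
```

```bash
python3 plan.py 481 -408 80 -60.6
```

```text
t 8.7 pos [ 477.2 -421.   183.9] tilt 0.76 closing az -60.67 F [-1.5  1.5 -5.8] w 65.1 q [ 0.67  0.51 -0.05  1.59  0.03  1.06 -0.44]
turn az -0.07 shift 9.6 -9.5 103.9
```

Call:
step_arm --pt "0.004 -0.004 0.02 0 0 0 0.2" --pt "0.004 -0.004 0.03 0 0 0 0.2" --pt "0 0 0.03 0 0 0 0.2" --pt "0 0 0.01 0 0 0 0.2" --pt "0 0 0 0 0 0 0.2" --pt "0 0 0 0 0 0 0.2"

```text
time: 9.3
position: [485.1, -412.6, 103.2]
tcp_rot: [3.037, 0.797, 0.002]
force: [-0.8, 0.6, -5.1]
grip_width: 0.707
finger_force: 30.0
```

```bash
python3 plan.py 481 -408 80 -60.6
```

```text
t 9.3 pos [ 485.1 -412.6  103.2] tilt 0.1 closing az -60.59 F [-0.8  0.6 -5.1] w 65.1 q [ 0.66  0.58 -0.05  1.68  0.04  0.87 -0.47]
turn az 0.01 shift -1.3 -6.0 23.2
```

Call:
step_arm --pt "-0.001 -0.005 0.008 0 0 0 0.2" --pt "0 0 0.006 0 0 0 0.2" --pt "0 0 0.005 0 0 0 0.2" --pt "0 0 0.003 0 0 0 0.2" --pt "0 0 0 0 0 0 0.2" --pt "0 0 0 0 0 0 0.2"

```text
time: 9.9
position: [480.9, -408.3, 79.8]
tcp_rot: [-3.039, -0.797, 0.0]
force: [-0.5, 1.3, -1.6]
grip_width: 0.706
finger_force: 30.0
```

Call:
step_arm --pt "0 0 0.001 0 0 0 0.2" --pt "0 0 0 0 0 0 0.6" --pt "0 0 0 0 0 0 0.8" --pt "0 0 0 0 0 0 0.83" --pt "0 0 -0.015 0 0 0 0.83" --pt "0 0 -0.04 0 0 0 0.7" --pt "0 0 -0.045 0 0 0 0.5" --pt "0 0 -0.045 0 0 0 0.13"

```text
time: 10.7
position: [480.9, -408.2, 226.5]
tcp_rot: [3.038, 0.797, 0.001]
force: [1.4, -0.6, 0.6]
grip_width: 0.727
finger_force: 0.0
```

```bash
python3 plan.py 549.5 175.5 240 -55 ; python3 - <<'E'
from h import *
bot.capture("top"); m,s=mask("jar","top");print(s,fit(M["jar"],{"top":m},[481,-408,0],10,False))
m,s=mask("tape_measure","top");print(s,fit([box(-18,18,-36,36,2,68)],{"top":m},[550,175,-.965],3))
E
```

```text
t 10.7 pos [ 480.9 -408.2  226.5] tilt 0.03 closing az -60.6 F [ 1.4 -0.6  0.6] w 66.9 q [ 0.65  0.45 -0.05  1.57  0.02  1.12 -0.46]
turn az -5.6 shift 391.0 -438.8 -13.5
0.71 (array([ 470.033, -380.436]), np.float64(1.144), {'top': 0.36})
0.83 (array([551.107, 173.124,  -0.956]), np.float64(0.013), {'top': 0.88})
```

Call:
step_arm --pt "0 0 -0.015 0 0 -5.6 0.13" --pt "0.0279 -0.0314 0 0 0 0 0.13" --pt "0.0279 -0.0314 0 0 0 0 0.13" --pt "0.0279 -0.0314 0 0 0 0 0.13" --pt "0.0279 -0.0314 0 0 0 0 0.13" --pt "0.0279 -0.0314 0 0 0 0 0.13" --pt "0.0279 -0.0314 0 0 0 0 0.13" --pt "0.0279 -0.0314 0 0 0 0 0.13"

```text
time: 11.65
position: [514.3, -114.6, 238.4]
tcp_rot: [-2.996, -0.944, 0.001]
force: [1.1, -0.2, 0.5]
grip_width: 0.565
finger_force: 0.0
```

Call:
step_arm --pt "0.0279 -0.0314 0 0 0 0 0.13" --pt "0.0279 -0.0314 0 0 0 0 0.13" --pt "0.0279 -0.0314 0 0 0 0 0.13" --pt "0.0279 -0.0314 0 0 0 0 0.13" --pt "0.0279 -0.0314 0 0 0 0 0.13" --pt "0.02 -0.023 0 0 0 0 0.13" --pt "0 0 0 0 0 0 0.13" --pt "0 0 0 0 0 0 0.13"

```text
time: 12.45
position: [541.8, 123.0, 238.1]
tcp_rot: [2.995, 0.947, -0.002]
force: [0.6, -0.1, -0.4]
grip_width: 0.566
finger_force: 0.0
```

```bash
python3 plan.py 550 174.5 46 -55 ; python3 - <<'E'
from h import *
bot.capture("top"); m,s=mask("jar","top");print(s,fit(M["jar"],{"top":m},[481,-408,0],10,False))
E
```

```text
t 12.45 pos [541.8 123.  238.1] tilt 0.08 closing az -54.9 F [ 0.6 -0.1 -0.4] w 52.1 q [-0.1   0.34 -0.29  1.72  0.11  1.09 -1.38]
turn az 0.1 shift 36.3 -37.5 192.1
0.97 (array([ 479.422, -411.529]), np.float64(0.0264), {'top': 0.87})
```

Call:
step_arm --pt "0.018 -0.019 0 0 0 0 0.13" --pt "0.0183 -0.0185 0.01 0 0 0 0.13" --pt "0 0 0.03 0 0 0 0.13" --pt "0 0 0.04 0 0 0 0.13" --pt "0 0 0.03 0 0 0 0.13" --pt "0 0 0.01 0 0 0 0.13" --pt "0 0 0 0 0 0 0.13" --pt "0 0 0 0 0 0 0.13"

```text
time: 13.35
position: [551.5, 173.9, 120.0]
tcp_rot: [2.997, 0.943, 0.003]
force: [0.5, 0.4, -0.5]
grip_width: 0.565
finger_force: 0.0
```

```bash
python3 plan.py 550 174.5 46 -55;  python3 - <<'E'
from cell import bot
import cv2
cv2.imwrite("pics/f.png",bot.capture("top")[150:280,150:300,::-1].repeat(4,0).repeat(4,1))
E
```

```text
t 13.35 pos [551.5 173.9 120. ] tilt 0.09 closing az -55.06 F [ 0.5  0.4 -0.5] w 52.0 q [-0.2   0.5  -0.28  1.81  0.18  0.86 -1.52]
turn az -0.06 shift -0.9 -1.4 74.0
```

View pics/f.png

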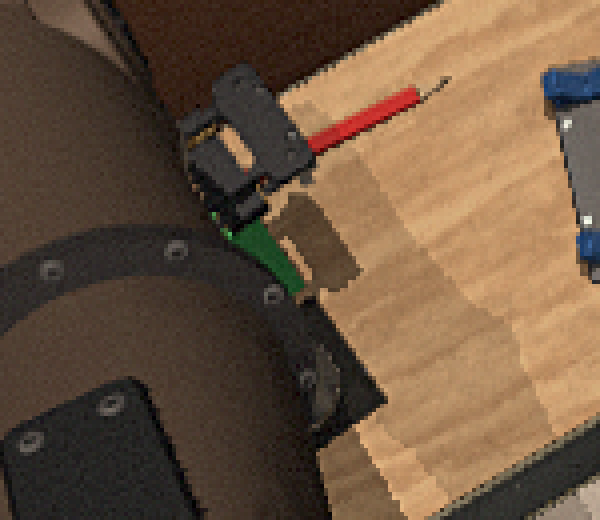

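```bash
python3 - <<'E'
from cell import bot
import cv2
cv2.imwrite("pics/g.png",bot.capture("scene")[120:330,100:350,::-1].repeat(3,0).repeat(3,1)[:600])
E
```

```text
(no output)
```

View pics/g.png

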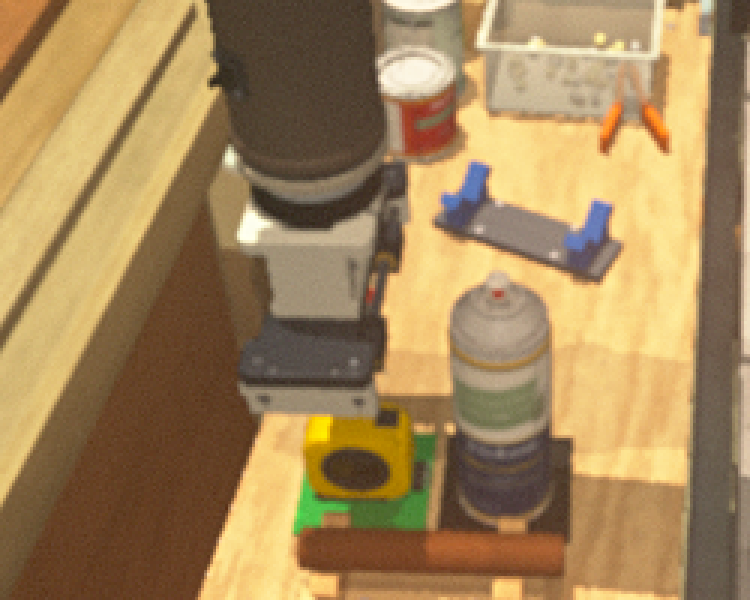

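The gripper is centred over the tape (crop (360,440)), with the can clear to the right and the arm column well above it. Descending.

Call:
step_arm --pt "-0.001 -0.001 0.02 0 0 0 0.13" --pt "0 0 0.02 0 0 0 0.13" --pt "0 0 0.02 0 0 0 0.13" --pt "0 0 0.014 0 0 0 0.13" --pt "0 0 0 0 0 0 0.13" --pt "0 0 0 0 0 0 0.13"

```text
time: 14.05
position: [549.6, 174.7, 45.5]
tcp_rot: [-2.996, -0.945, -0.001]
force: [0.1, -0.9, 1.3]
grip_width: 0.566
finger_force: 0.0
```

Call:
step_arm --pt "0 0 0 0 0 0 -0.1" --pt "0 0 0 0 0 0 -0.4" --pt "0 0 0 0 0 0 -0.4" --pt "0 0 0 0 0 0 -0.4" --pt "0 0 0 0 0 0 -0.4" --squeeze 28

```text
time: 14.55
position: [550.0, 174.4, 45.6]
tcp_rot: [2.996, 0.944, 0.003]
force: [0.1, -2.3, 7.3]
grip_width: 0.392
finger_force: 28.0
```

Call:
step_arm --pt "0 0 -0.01 0 0 0 -0.4" --pt "0 0 -0.03 0 0 0 -0.4" --pt "0 0 -0.045 0 0 0 -0.4" --pt "0 0 -0.045 0 0 0 -0.4" --pt "0 0 -0.045 0 0 0 -0.4" --pt "0 0 -0.04 0 0 0 -0.4" --pt "0 0 -0.015 0 0 0 -0.4" --pt "0 0 0 0 0 0 -0.4"

```text
time: 15.35
position: [549.7, 175.1, 277.6]
tcp_rot: [-2.996, -0.945, -0.007]
force: [-0.3, -0.2, -4.0]
grip_width: 0.392
finger_force: 28.0
```

```bash
python3 plan.py 390.5 -240 268 -60.6
```

```text
t 15.35 pos [549.7 175.1 277.6] tilt 0.25 closing az -54.98 F [-0.3 -0.2 -4. ] w 36.1 q [-0.18  0.35 -0.3   1.62  0.11  1.19 -1.46]
turn az 5.62 shift -342.5 283.5 9.6
```

Call:
step_arm --pt "0 0 0 0 0 5.6 -0.4" --pt "-0.014 0.012 0 0 0 0 -0.4" --pt "-0.029 0.024 0 0 0 0 -0.4" --pt "-0.029 0.024 0 0 0 0 -0.4" --pt "-0.029 0.024 0 0 0 0 -0.4" --pt "-0.029 0.024 0 0 0 0 -0.4" --pt "-0.029 0.024 0 0 0 0 -0.4" --pt "-0.029 0.024 0 0 0 0 -0.4"

```text
time: 16.15
position: [459.6, -55.6, 273.3]
tcp_rot: [-3.038, -0.798, 0.004]
force: [-0.3, -1.1, -3.9]
grip_width: 0.392
finger_force: 28.0
```

Call:
step_arm --pt "-0.029 0.024 0 0 0 0 -0.4" --pt "-0.029 0.024 0 0 0 0 -0.4" --pt "-0.029 0.024 0 0 0 0 -0.4" --pt "-0.029 0.024 0 0 0 0 -0.4" --pt "-0.029 0.024 0 0 0 0 -0.4" --pt "-0.01 0.008 0.02 0 0 0 -0.4" --pt "0 0 0.03 0 0 0 -0.4" --pt "0 0 0 0 0 0 -0.4"

```text
time: 16.95
position: [385.7, -240.5, 220.7]
tcp_rot: [-3.034, -0.795, 0.011]
force: [-1.3, 1.0, -3.1]
grip_width: 0.394
finger_force: 28.0
```

```bash
python3 plan.py 390.5 -240 54 -60.6
```

```text
t 16.95 pos [ 385.7 -240.5  220.7] tilt 0.51 closing az -60.64 F [-1.3  1.  -3.1] w 36.2 q [ 0.46  0.18 -0.02  1.98  0.    0.98 -0.62]
turn az -0.04 shift 4.4 1.9 166.7
```

Call:
step_arm --pt "0.003 0.001 0.03 0 0 0 -0.4" --pt "0 0 0.04 0 0 0 -0.4" --pt "0 0 0.04 0 0 0 -0.4" --pt "0 0 0.03 0 0 0 -0.4" --pt "0 0 0.005 0 0 0 -0.4" --pt "0 0 0 0 0 0 -0.4" --pt "0 0 0 0 0 0 -0.4"

```text
time: 17.65
position: [393.9, -241.1, 81.3]
tcp_rot: [3.037, 0.797, 0.002]
force: [-0.7, 0.7, -4.1]
grip_width: 0.396
finger_force: 28.0
```

```bash
python3 plan.py 390.5 -240 53 -60.6
```

```text
t 17.65 pos [ 393.9 -241.1   81.3] tilt 0.12 closing az -60.58 F [-0.7  0.7 -4.1] w 36.4 q [ 0.45  0.39 -0.02  2.13  0.02  0.62 -0.64]
turn az 0.02 shift -2.4 -2.6 28.3
```

Call:
step_arm --pt "0 0 0.01 0 0 0 -0.4" --pt "0 0 0.008 0 0 0 -0.4" --pt "0 0 0.006 0 0 0 -0.4" --pt "0 0 0.003 0 0 0 -0.4" --pt "0 0 0 0 0 0 -0.4" --pt "0 0 0 0 0 0 -0.4"

```text
time: 18.25
position: [392.8, -240.7, 52.7]
tcp_rot: [-3.039, -0.797, 0.0]
force: [0.4, 0.3, -3.9]
grip_width: 0.395
finger_force: 28.0
```

Call:
step_arm --pt "0 0 0.001 0 0 0 -0.4" --pt "0 0 0.001 0 0 0 -0.4" --pt "0 0 0 0 0 0 -0.4"

```text
time: 18.55
position: [393.1, -240.9, 51.9]
tcp_rot: [3.038, 0.797, 0.001]
force: [-5.5, 1.9, 16.3]
grip_width: 0.391
finger_force: 28.0
```

Call:
step_arm --pt "0 0 -0.001 0 0 0 -0.4" --pt "0 0 0 0 0 0 -0.1" --pt "0 0 0 0 0 0 0.15" --pt "0 0 0 0 0 0 0.15" --pt "0 0 -0.02 0 0 0 0.15" --pt "0 0 -0.045 0 0 0 0.5" --pt "0 0 -0.045 0 0 0 0.83" --pt "0 0 -0.05 0 0 0 0.83"

```text
time: 19.35
position: [392.1, -240.4, 213.0]
tcp_rot: [-3.038, -0.797, 0.002]
force: [0.8, -0.3, 0.5]
grip_width: 0.788
finger_force: 0.0
```

```bash
python3 plan.py 466 118.3 250 -55
```

```text
t 19.35 pos [ 392.1 -240.4  213. ] tilt 0.08 closing az -60.6 F [ 0.8 -0.3  0.5] w 72.5 q [ 0.45  0.2  -0.02  1.99  0.01  0.96 -0.63]
turn az -5.6 shift 266.3 -251.5 -37.0
```

Call:
step_arm --pt "0 0 -0.037 0 0 -5.6 0.83" --pt "0.0296 -0.028 0 0 0 0 0.83" --pt "0.0296 -0.028 0 0 0 0 0.83" --pt "0.0296 -0.028 0 0 0 0 0.83" --pt "0.0296 -0.028 0 0 0 0 0.83" --pt "0.0296 -0.028 0 0 0 0 0.83" --pt "0.0296 -0.028 0 0 0 0 0.83" --pt "0.0296 -0.028 0 0 0 0 0.83"

```text
time: 20.15
position: [450.2, 40.2, 248.8]
tcp_rot: [2.996, 0.944, 0.0]
force: [1.5, -0.7, -0.5]
grip_width: 0.916
finger_force: 0.0
```

Call:
step_arm --pt "0.0296 -0.028 0 0 0 0 0.83" --pt "0.018 -0.017 0 0 0 0 0.83" --pt "0.01 -0.01 0 0 0 0 0.83" --pt "0 0 0 0 0 0 0.83" --pt "0 0 0 0 0 0 0.83"

```text
time: 20.65
position: [465.6, 116.1, 248.5]
tcp_rot: [2.996, 0.945, -0.001]
force: [0.4, -1.2, 0.0]
grip_width: 0.91
finger_force: 0.0
```

```bash
python3 plan.py 466 118.3 157 -55; python3 - <<'E'
from cell import bot
import cv2
cv2.imwrite("pics/i.png",bot.capture("scene")[100:320,150:400,::-1].repeat(2,0).repeat(2,1)[:600])
E
```

```text
t 20.65 pos [465.6 116.1 248.5] tilt 0.05 closing az -55.0 F [ 0.4 -1.2  0. ] w 83.7 q [-0.08  0.21 -0.33  1.88  0.08  1.06 -1.4 ]
turn az 0.0 shift 1.6 -1.6 91.5
```

View pics/i.png

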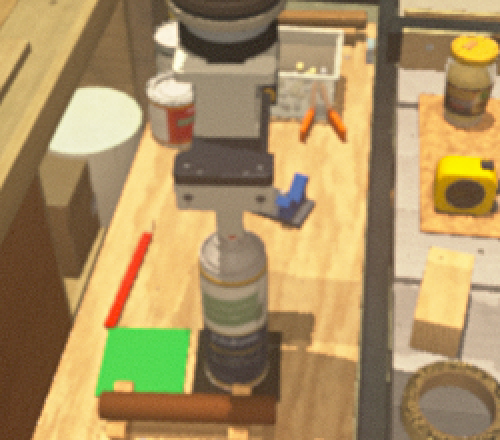

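Jar and tape stand upright on the cork, and the gripper is centred above the can (crop (233,240)). Now I'll descend on the can.

Call:
step_arm --pt "0.0015 -0.0015 0.02 0 0 0 0.83" --pt "0 0 0.025 0 0 0 0.83" --pt "0 0 0.025 0 0 0 0.83" --pt "0 0 0.015 0 0 0 0.83" --pt "0 0 0.005 0 0 0 0.83" --pt "0 0 0 0 0 0 0.83" --pt "0 0 0 0 0 0 0.83"

```text
time: 21.4
position: [466.7, 118.5, 159.5]
tcp_rot: [2.996, 0.943, 0.002]
force: [-0.3, 0.1, -1.2]
grip_width: 0.913
finger_force: 0.0
```

Call:
step_arm --pt "0 0 0 0 0 0 0.55" --pt "0 0 0 0 0 0 0.3" --pt "0 0 0 0 0 0 0.3" --pt "0 0 0 0 0 0 0.3" --pt "0 0 0 0 0 0 0.3" --squeeze 20

```text
time: 21.9
position: [466.4, 119.0, 159.1]
tcp_rot: [2.996, 0.945, 0.001]
force: [-2.0, 1.1, 4.7]
grip_width: 0.69
finger_force: 20.0
```

The opening is 63.5 mm, not 66, so the pads are on the start of the dome. I'll regrip 4.5 mm lower.

Call:
step_arm --pt "0 0 0 0 0 0 0.7" --pt "0 0 0 0 0 0 0.7" --pt "0 0 0.003 0 0 0 0.7" --pt "0 0 0.0015 0 0 0 0.7" --pt "0 0 0 0 0 0 0.7" --pt "0 0 0 0 0 0 0.4" --pt "0 0 0 0 0 0 0.3" --pt "0 0 0 0 0 0 0.3" --squeeze 20

```text
time: 22.7
position: [466.1, 118.9, 154.3]
tcp_rot: [-2.996, -0.945, -0.0]
force: [0.3, -0.2, -0.5]
grip_width: 0.692
finger_force: 20.0
```

Call:
step_arm --pt "0 0 0 0 0 0 0.3" --pt "0 0 0 0 0 0 0.3"

```text
time: 22.9
position: [466.1, 118.9, 154.2]
tcp_rot: [-2.996, -0.945, -0.0]
force: [0.7, 1.0, -0.3]
grip_width: 0.695
finger_force: 20.0
```

Call:
step_arm --pt "0 0 -0.005 0 0 0 0.3" --pt "0 0 -0.01 0 0 0 0.3" --pt "0 0 -0.015 0 0 0 0.3" --pt "0 0 -0.01 0 0 0 0.3" --pt "0 0 0 0 0 0 0.3" --pt "0 0 0 0 0 0 0.3" --squeeze 25

```text
time: 23.5
position: [466.2, 118.8, 194.4]
tcp_rot: [2.996, 0.944, 0.001]
force: [-0.1, -1.2, -2.6]
grip_width: 0.693
finger_force: 25.0
```

```bash
python3 plan.py 434.5 -325 200 -60.6; python3 - <<'E'
from cell import bot
import cv2
cv2.imwrite("pics/j.png",bot.capture("scene")[150:330,180:360,::-1].repeat(3,0).repeat(3,1)[:600])
E
```

```text
t 23.5 pos [466.2 118.8 194.4] tilt 0.03 closing az -55.01 F [-0.1 -1.2 -2.6] w 63.7 q [-0.09  0.27 -0.32  1.95  0.11  0.93 -1.43]
turn az 5.59 shift -245.5 371.1 -5.6
```

View pics/j.png

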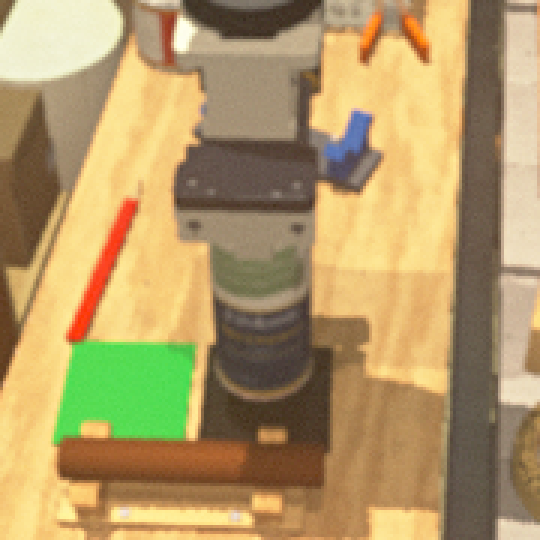

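The can hangs straight above the black mat. I'll raise it and carry it to the board.

Call:
step_arm --pt "0 0 -0.03 0 0 5.6 0.3" --pt "-0.011 0.017 -0.04 0 0 0 0.3" --pt "-0.022 0.0335 -0.01 0 0 0 0.3" --pt "-0.022 0.0335 0 0 0 0 0.3" --pt "-0.022 0.0335 0 0 0 0 0.3" --pt "-0.022 0.0335 0 0 0 0 0.3" --pt "-0.022 0.0335 0 0 0 0 0.3" --pt "-0.022 0.0335 0 0 0 0 0.3"

```text
time: 24.35
position: [447.8, -142.8, 273.6]
tcp_rot: [-3.038, -0.797, 0.001]
force: [0.7, 0.3, -1.2]
grip_width: 0.69
finger_force: 25.0
```

Call:
step_arm --pt "-0.022 0.0335 0 0 0 0 0.3" --pt "-0.022 0.0335 0 0 0 0 0.3" --pt "-0.022 0.0335 0 0 0 0 0.3" --pt "-0.022 0.0335 0 0 0 0 0.3" --pt "-0.012 0.018 0 0 0 0 0.3" --pt "-0.005 0.007 0 0 0 0 0.3" --pt "0 0 0 0 0 0 0.3" --pt "0 0 0 0 0 0 0.3"

```text
time: 25.15
position: [435.5, -329.7, 273.8]
tcp_rot: [-3.037, -0.799, 0.0]
force: [0.1, 1.6, -1.1]
grip_width: 0.692
finger_force: 25.0
```

```bash
python3 plan.py 434.5 -325 162 -60.6
```

```text
t 25.15 pos [ 435.5 -329.7  273.8] tilt 0.08 closing az -60.52 F [ 0.1  1.6 -1.1] w 63.7 q [ 0.54  0.28  0.01  1.71 -0.01  1.15 -0.5 ]
turn az 0.08 shift 1.5 -4.6 111.8
```

Call:
step_arm --pt "0.001 -0.004 0.02 0 0 0 0.3" --pt "0 0 0.03 0 0 0 0.3" --pt "0 0 0.03 0 0 0 0.3" --pt "0 0 0.015 0 0 0 0.3" --pt "0 0 0.008 0 0 0 0.3" --pt "0 0 0.004 0 0 0 0.3" --pt "0 0 0 0 0 0 0.3" --pt "0 0 0 0 0 0 0.3"

```text
time: 25.95
position: [434.7, -327.4, 168.1]
tcp_rot: [3.038, 0.797, 0.002]
force: [-0.7, -0.2, -1.7]
grip_width: 0.692
finger_force: 25.0
```

Call:
step_arm --pt "0 0 0.004 0 0 0 0.3" --pt "0 0 0.002 0 0 0 0.3" --pt "0 0 0.001 0 0 0 0.3" --pt "0 0 0 0 0 0 0.3"

```text
time: 26.35
position: [434.2, -327.4, 160.7]
tcp_rot: [3.039, 0.797, 0.001]
force: [-1.4, 0.4, 4.4]
grip_width: 0.691
finger_force: 25.0
```

Call:
step_arm --pt "0 0 -0.0005 0 0 0 0.5" --pt "0 0 0 0 0 0 0.75" --pt "0 0 0 0 0 0 0.83" --pt "0 0 -0.03 0 0 0 0.83" --pt "0 0 -0.045 0 0 0 0.83" --pt "0 0 -0.025 0 0 0 0.5" --pt "0 0 0 0 0 0 0" --pt "0 0 0 0 0 0 0"

```text
time: 27.15
position: [434.2, -327.5, 260.9]
tcp_rot: [3.038, 0.797, 0.001]
force: [-0.9, -0.3, -0.4]
grip_width: 0.703
finger_force: 0.0
```

```bash
cat > b.py <<'E'
from h import *
for n in P: cv2.imwrite(f"pics/k_{n}.png",bot.capture(n)[:,:,::-1])
a=-.965
G={"jar":(479,-410,10),"spray_can":(434,-327,10),"tape_measure":(392,-240,10),"mat_red":(407,280,0),"mat_green":(545,172,0),"mat_black":(460,112,0),"dowel":(450.5,210,0),"jig":(612,-99,0)}
for q,(x,y,z) in G.items():
    d={n:m for n in P for m,s in [mask(q,n)] if m is not None and s>.3}
    parts=M["mat"] if q[:3]=="mat" else M[q]
    tr=q not in("jar","spray_can");y0=dict(jig=-4.524+np.pi).get(q,a)
    if q=="tape_measure": y0=-1.057;
    for k in (["both"] if len(d)==2 else [])+list(d):
        print(q,k,*fit(parts,d if k=="both" else {k:d[k]},[x,y,y0],z,tr))
E
python3 b.py
```

```text
jar both [ 505.333 -387.325] 6.0853 {'scene': 0.0, 'top': 0.14}
jar scene [ 1612.578 -1717.812] 0.8769 {'scene': 0.0}
jar top [ 501.965 -387.018] 4.5151 {'top': 0.14}
spray_can both [ 428.905 -306.65 ] 2.045 {'scene': 0.73, 'top': 0.28}
spray_can scene [ 438.866 -342.185] 0.1163 {'scene': 0.79}
spray_can top [ 428.797 -291.243] 1.7763 {'top': 0.28}
tape_measure both [ 386.89  -241.143   -1.061] 0.0786 {'scene': 0.84, 'top': 0.83}
tape_measure scene [ 385.05  -237.607   -1.18 ] 0.0293 {'scene': 0.87}
tape_measure top [ 386.581 -242.679   -0.995] 0.0353 {'top': 0.83}
mat_red both [410.18  284.033  -0.98 ] 0.0248 {'scene': 0.93, 'top': 0.92}
mat_red scene [409.27  285.099  -0.963] 0.011 {'scene': 0.93}
mat_red top [410.469 282.22   -0.977] 0.0081 {'top': 0.93}
mat_green both [550.737 172.332  -0.926] 2.4212 {'scene': 0.0, 'top': 0.93}
mat_green scene [ 1533.    -1604.        2.435] 0.8621 {'scene': 0.0}
mat_green top [549.636 173.528  -0.961] 0.0042 {'top': 0.95}
mat_black both [468.274 114.58   -0.925] 0.0489 {'scene': 0.87, 'top': 0.92}
mat_black scene [467.873 113.399  -0.961] 0.0424 {'scene': 0.87}
mat_black top [467.68  116.96   -0.951] 0.001 {'top': 0.96}
dowel both [451.363 210.679  -0.961] 0.0296 {'scene': 0.88, 'top': 0.88}
dowel scene [450.066 211.726  -0.964] 0.009 {'scene': 0.92}
dowel top [453.111 210.068  -0.965] 0.0021 {'top': 0.93}
jig both [ 615.698 -101.545   -1.387] 0.03 {'scene': 0.89, 'top': 0.91}
jig scene [ 614.459 -100.776   -1.379] 0.0184 {'scene': 0.89}
jig top [ 617.007 -101.631   -1.391] 0.0078 {'top': 0.92}
```

View pics/k_scene.png

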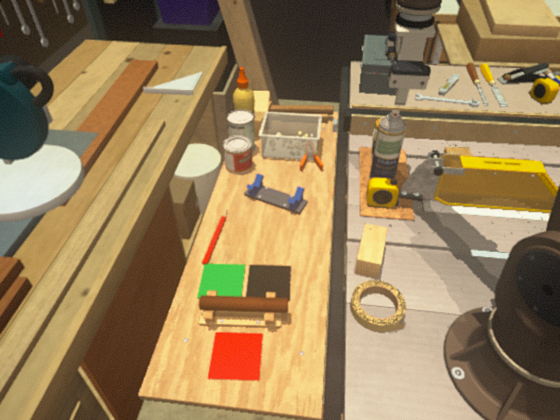

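All three stand on the cork, and the dowel is still in its cradle. The mats fit the stated layout (99.5 mm apart, 168 mm across). Next, the dowel.

```bash
python3 plan.py 451.5 210.5 160 -55.2
```

```text
t 28.05 pos [ 434.1 -327.4  260.8] tilt 0.01 closing az -60.6 F [ 0.8 -0.1 -0.2] w 46.1 q [ 0.54  0.28  0.01  1.74 -0.    1.12 -0.51]
turn az -5.4 shift 321.3 -431.7 100.8
```

Call:
step_arm --pt "0 0 0 0 0 -5.4 0.1" --pt "0.0268 -0.036 0 0 0 0 0.1" --pt "0.0268 -0.036 0 0 0 0 0.1" --pt "0.0268 -0.036 0 0 0 0 0.1" --pt "0.0268 -0.036 0 0 0 0 0.1" --pt "0.0268 -0.036 0 0 0 0 0.1" --pt "0.0268 -0.036 0 0 0 0 0.1" --pt "0.0268 -0.036 0 0 0 0 0.1"

```text
time: 28.85
position: [444.1, -11.7, 261.1]
tcp_rot: [2.998, 0.939, 0.001]
force: [1.2, -0.3, 0.2]
grip_width: 0.551
finger_force: 0.0
```

Call:
step_arm --pt "0.0268 -0.036 0.02 0 0 0 0.1" --pt "0.0268 -0.036 0.02 0 0 0 0.1" --pt "0.0268 -0.036 0.02 0 0 0 0.1" --pt "0.0268 -0.036 0.02 0 0 0 0.1" --pt "0.02 -0.025 0.02 0 0 0 0.1" --pt "0.006 -0.01 0 0 0 0 0.1" --pt "0 0 0 0 0 0 0.1" --pt "0 0 0 0 0 0 0.1"

```text
time: 29.65
position: [451.9, 208.4, 161.3]
tcp_rot: [2.998, 0.938, 0.001]
force: [0.7, -0.3, -0.2]
grip_width: 0.555
finger_force: 0.0
```

```bash
python3 plan.py 451.5 210.5 34 -55.2; python3 - <<'E'
from h import *
bot.capture("top")
for q,g in (("jar",(479,-410,0)),("spray_can",(434,-327,0))):
    m,s=mask(q,"top");print(q,s,fit(M[q],{"top":m},g,10,False))
E
```

```text
t 29.65 pos [451.9 208.4 161.3] tilt 0.05 closing az -55.25 F [ 0.7 -0.3 -0.2] w 51.0 q [-0.26  0.34 -0.35  1.95  0.15  0.87 -1.66]
turn az -0.05 shift 0.8 -2.0 127.3
jar 0.74 (array([ 481.437, -414.62 ]), np.float64(0.157), {'top': 0.73})
spray_can 0.64 (array([ 434.302, -328.814]), np.float64(0.0012), {'top': 0.97})
```

Call:
step_arm --pt "0.001 -0.002 0.03 0 0 0 0.1" --pt "0 0 0.035 0 0 0 0.1" --pt "0 0 0.03 0 0 0 0.1" --pt "0 0 0.02 0 0 0 0.1" --pt "0 0 0.012 0 0 0 0.1" --pt "0 0 0 0 0 0 0.1" --pt "0 0 0 0 0 0 0.1"

```text
time: 30.5
position: [451.8, 211.7, 34.5]
tcp_rot: [2.998, 0.938, 0.002]
force: [0.3, 0.5, -0.0]
grip_width: 0.55
finger_force: 0.0
```

Call:
step_arm --pt "0 0 0 0 0 0 -0.3" --pt "0 0 0 0 0 0 -0.6" --pt "0 0 0 0 0 0 -0.6" --pt "0 0 0 0 0 0 -0.6" --pt "0 0 0 0 0 0 -0.6" --squeeze 20

```text
time: 31.0
position: [453.4, 209.7, 34.6]
tcp_rot: [2.996, 0.935, 0.004]
force: [5.9, -8.4, 4.6]
grip_width: 0.302
finger_force: 20.0
```

Call:
step_arm --pt "0 0 -0.01 0 0 0 -0.6" --pt "0 0 -0.03 0 0 0 -0.6" --pt "0 0 -0.04 0 0 8.2 -0.6" --pt "0 0 -0.03 0 0 8.2 -0.6" --pt "0 0 -0.01 0 0 7.9 -0.6" --pt "0 0 0 0 0 0 -0.6"

```text
time: 31.6
position: [452.0, 212.8, 156.0]
tcp_rot: [-3.127, -0.285, -0.006]
force: [-0.1, 0.8, -0.8]
grip_width: 0.301
finger_force: 20.0
```

```bash
python3 plan.py 615.7 -101.5 120 -79.5
```

```text
t 31.6 pos [452.  212.8 156. ] tilt 0.24 closing az -79.6 F [-0.1  0.8 -0.8] w 27.7 q [-0.35  0.34 -0.24  1.96  0.11  0.85 -2.04]
turn az -0.1 shift 103.7 338.9 36.0
```

Call:
step_arm --pt "0.0058 0.0188 0 0 0 0 -0.6" --pt "0.0115 0.0376 0 0 0 0 -0.6" --pt "0.0115 0.0376 0 0 0 0 -0.6" --pt "0.0115 0.0376 0 0 0 0 -0.6" --pt "0.0115 0.0376 0 0 0 0 -0.6" --pt "0.0115 0.0376 0 0 0 0 -0.6" --pt "0.0115 0.0376 0 0 0 0 -0.6" --pt "0.0115 0.0376 0.01 0 0 0 -0.6"

```text
time: 32.4
position: [588.1, -50.9, 143.7]
tcp_rot: [-3.127, -0.296, -0.001]
force: [1.1, 0.4, -0.4]
grip_width: 0.301
finger_force: 20.0
```

Call:
step_arm --pt "0.0115 0.0376 0.01 0 0 0 -0.6" --pt "0.006 0.019 0.01 0 0 0 -0.6" --pt "0 0 0 0 0 0 -0.6" --pt "0 0 0 0 0 0 -0.6" --pt "0 0 0 0 0 0 -0.6"

```text
time: 32.9
position: [614.5, -100.1, 123.6]
tcp_rot: [-3.127, -0.293, 0.001]
force: [-0.2, -0.4, -1.1]
grip_width: 0.296
finger_force: 20.0
```

```bash
python3 plan.py 615.7 -101.5 60 -79.5; python3 - <<'E'
from h import *
for n in P: bot.capture(n)
s=bot.observe();zc=s["position"][2]+8-42
d={n:m for n in P for m,sc in [mask("dowel",n)] if m is not None and sc>.4}
for k in d: print(k,fit(M["dowel"],{k:d[k]},[*s["position"][:2],-1.388],zc))
E
```

```text
t 32.9 pos [ 614.5 -100.1  123.6] tilt 0.08 closing az -79.3 F [-0.2 -0.4 -1.1] w 27.2 q [ 0.17  0.55 -0.14  1.7   0.09  0.91 -1.39]
turn az 0.2 shift 0.9 1.6 63.6
scene (array([ 605.773, -109.416,   -1.634]), np.float64(0.7975), {'scene': 0.42})
```

Call:
step_arm --pt "0.001 0.0016 0.02 0 0 0 -0.6" --pt "0 0 0.025 0 0 0 -0.6" --pt "0 0 0.02 0 0 0 -0.6" --pt "0 0 0.012 0 0 0 -0.6" --pt "0 0 0.006 0 0 0 -0.6" --pt "0 0 0 0 0 0 -0.6" --pt "0 0 0 0 0 0 -0.6"

```text
time: 33.8
position: [616.8, -103.5, 41.6]
tcp_rot: [3.128, 0.288, 0.002]
force: [-0.6, -0.2, -0.9]
grip_width: 0.299
finger_force: 20.0
```

```bash
python3 plan.py 615.7 -101.5 35 -79.5
```

```text
t 33.8 pos [ 616.8 -103.5   41.6] tilt 0.07 closing az -79.49 F [-0.6 -0.2 -0.9] w 27.5 q [ 0.16  0.65 -0.12  1.75  0.11  0.75 -1.4 ]
turn az 0.01 shift -0.7 -2.2 6.6
```

Call:
step_arm --pt "0 -0.0015 0.003 0 0 0 -0.6" --pt "0 0 0.002 0 0 0 -0.6" --pt "0 0 0.001 0 0 0 -0.6" --pt "0 0 0 0 0 0 -0.6" --pt "0 0 0 0 0 0 -0.6"

```text
time: 34.3
position: [616.1, -102.0, 35.0]
tcp_rot: [-3.128, -0.287, -0.0]
force: [-0.8, 1.0, 2.6]
grip_width: 0.299
finger_force: 20.0
```

Call:
step_arm --pt "0 0 0 0 0 0 -0.35" --pt "0 0 0 0 0 0 0.05" --pt "0 0 0 0 0 0 0.1" --pt "0 0 -0.02 0 0 0 0.1" --pt "0 0 -0.045 0 0 0 0.1" --pt "0 0 -0.05 0 0 0 0.5" --pt "0 0 -0.05 0 0 0 0.83" --pt "0 0 -0.05 0 0 0 0.83"

```text
time: 35.1
position: [615.5, -102.2, 251.8]
tcp_rot: [3.128, 0.287, -0.0]
force: [0.5, 0.2, -0.0]
grip_width: 0.76
finger_force: 0.0
```

```bash
python3 plan.py 434.3 -328 252 -60.6; 
```

```text
t 35.1 pos [ 615.5 -102.2  251.8] tilt 0.0 closing az -79.51 F [ 0.5  0.2 -0. ] w 69.9 q [ 0.17  0.43 -0.14  1.55  0.06  1.17 -1.36]
turn az -18.91 shift -268.7 107.8 -0.2
```

Call:
step_arm --pt "0 0 -0.005 0 0 -6.3 0.83" --pt "0 0 0 0 0 -6.3 0.83" --pt "0 0 0 0 0 -6.3 0.83" --pt "-0.038 0.0152 0 0 0 0 0.83" --pt "-0.038 0.0152 0 0 0 0 0.83" --pt "-0.038 0.0152 0 0 0 0 0.83" --pt "-0.038 0.0152 0 0 0 0 0.83" --pt "-0.038 0.0152 0 0 0 0 0.83"

```text
time: 35.9
position: [486.4, -262.8, 254.8]
tcp_rot: [3.039, 0.797, 0.0]
force: [0.4, -0.3, 0.0]
grip_width: 0.916
finger_force: 0.0
```

Call:
step_arm --pt "-0.038 0.0152 0 0 0 0 0.83" --pt "-0.03 0.012 0 0 0 0 0.83" --pt "-0.01 0.004 0 0 0 0 0.83" --pt "0 0 0 0 0 0 0.83" --pt "0 0 0 0 0 0 0.83"

```text
time: 36.4
position: [436.0, -325.9, 254.7]
tcp_rot: [-3.038, -0.799, -0.001]
force: [0.3, 0.3, -1.1]
grip_width: 0.917
finger_force: 0.0
```

```bash
python3 plan.py 434.3 -328 161 -60.6; python3 - <<'E'
from h import *
for n in P: im=bot.capture(n); (n=="scene") and cv2.imwrite("pics/l.png",im[120:270,220:420,::-1].repeat(3,0).repeat(3,1))
d={n:m for n in P for m,sc in [mask("dowel",n)] if m is not None and sc>.4}
for k in d: print(k,fit(M["dowel"],{k:d[k]},[615.7,-101.5,-1.388],0))
E
```

```text
t 36.4 pos [ 436.  -325.9  254.7] tilt 0.05 closing az -60.53 F [ 0.3  0.3 -1.1] w 84.3 q [ 0.65  0.3  -0.13  1.74  0.04  1.11 -0.56]
turn az 0.07 shift -2.5 1.0 93.7
top (array([ 616.352, -102.549,   -1.395]), np.float64(0.0021), {'top': 0.93})
```

View pics/l.png

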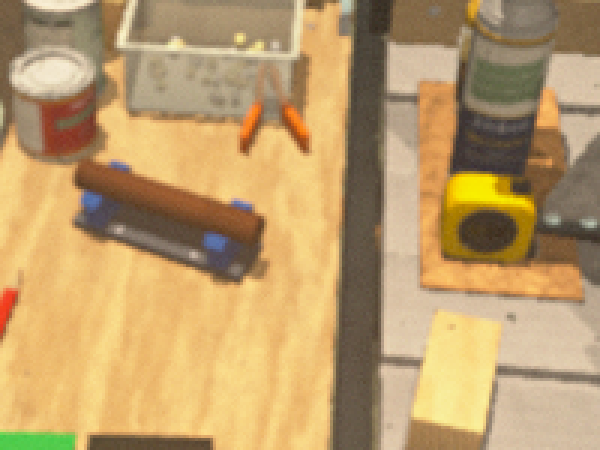

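The dowel sits level in both blue saddles (crop (80..260,165..240)) and matches the jig's fit within about 1 mm. Now the can goes back.

Call:
step_arm --pt "-0.0025 0.001 0.02 0 0 0 0.83" --pt "0 0 0.025 0 0 0 0.83" --pt "0 0 0.025 0 0 0 0.83" --pt "0 0 0.015 0 0 0 0.83" --pt "0 0 0.006 0 0 0 0.83" --pt "0 0 0.002 0 0 0 0.83" --pt "0 0 0 0 0 0 0.83" --pt "0 0 0 0 0 0 0.83"

```text
time: 37.4
position: [434.0, -329.4, 162.6]
tcp_rot: [3.038, 0.797, 0.002]
force: [0.1, -0.5, 0.5]
grip_width: 0.915
finger_force: 0.0
```

Call:
step_arm --pt "0 0 0 0 0 0 0.55" --pt "0 0 0 0 0 0 0.3" --pt "0 0 0 0 0 0 0.3" --pt "0 0 0 0 0 0 0.3" --pt "0 0 0 0 0 0 0.3" --squeeze 25

```text
time: 37.9
position: [433.5, -329.1, 162.0]
tcp_rot: [3.039, 0.797, 0.0]
force: [-0.1, 0.5, 2.9]
grip_width: 0.69
finger_force: 25.0
```

Call:
step_arm --pt "0 0 -0.006 0 0 0 0.3" --pt "0 0 -0.02 0 0 0 0.3" --pt "0 0 -0.04 0 0 0 0.3" --pt "0 0 -0.035 0 0 -5.5 0.3" --pt "0 0 -0.01 0 0 0 0.3" --pt "0 0 0 0 0 0 0.3"

```text
time: 38.5
position: [433.9, -329.6, 274.1]
tcp_rot: [2.996, 0.939, 0.003]
force: [1.1, 0.2, -3.8]
grip_width: 0.687
finger_force: 25.0
```

```bash
python3 plan.py 467.5 117 275 -55.1
```

```text
t 38.5 pos [ 433.9 -329.6  274.1] tilt 0.16 closing az -55.19 F [ 1.1  0.2 -3.8] w 63.2 q [ 0.67  0.28 -0.15  1.71  0.05  1.15 -0.46]
turn az -0.09 shift 283.1 -347.1 -0.9
```

Call:
step_arm --pt "0.012 -0.015 0 0 0 0 0.3" --pt "0.0236 -0.029 0 0 0 0 0.3" --pt "0.0236 -0.029 0 0 0 0 0.3" --pt "0.0236 -0.029 0 0 0 0 0.3" --pt "0.0236 -0.029 0 0 0 0 0.3" --pt "0.0236 -0.029 0 0 0 0 0.3" --pt "0.0236 -0.029 0 0 0 0 0.3" --pt "0.0236 -0.029 0 0 0 0 0.3"

```text
time: 39.3
position: [452.7, -47.6, 270.8]
tcp_rot: [-2.997, -0.939, 0.005]
force: [0.9, -1.2, -0.7]
grip_width: 0.692
finger_force: 25.0
```

Call:
step_arm --pt "0.0236 -0.029 0 0 0 0 0.3" --pt "0.0236 -0.029 0 0 0 0 0.3" --pt "0.0236 -0.029 0 0 0 0 0.3" --pt "0.0236 -0.029 0 0 0 0 0.3" --pt "0.012 -0.014 0.01 0 0 0 0.3" --pt "0 0 0.02 0 0 0 0.3" --pt "0 0 0 0 0 0 0.3" --pt "0 0 0 0 0 0 0.3"

```text
time: 40.1
position: [466.0, 117.7, 241.6]
tcp_rot: [-2.997, -0.94, 0.005]
force: [1.0, -1.2, -1.4]
grip_width: 0.691
finger_force: 25.0
```

```bash
python3 plan.py 467.5 117 155 -55.1
```

```text
t 40.1 pos [466.  117.7 241.6] tilt 0.18 closing az -55.17 F [ 1.  -1.2 -1.4] w 63.6 q [ 0.02  0.24 -0.46  1.88  0.12  1.06 -1.45]
turn az -0.07 shift 0.8 1.4 86.6
```

Call:
step_arm --pt "0.001 0.001 0.02 0 0 0 0.3" --pt "0 0 0.025 0 0 0 0.3" --pt "0 0 0.018 0 0 0 0.3" --pt "0 0 0.01 0 0 0 0.3" --pt "0 0 0.006 0 0 0 0.3" --pt "0 0 0 0 0 0 0.3" --pt "0 0 0 0 0 0 0.3"

```text
time: 40.8
position: [468.8, 118.4, 164.5]
tcp_rot: [2.997, 0.942, 0.002]
force: [-0.4, -0.3, -2.0]
grip_width: 0.692
finger_force: 25.0
```

```bash
python3 plan.py 467.5 117 155 -55.1
```

```text
t 40.8 pos [468.8 118.4 164.5] tilt 0.06 closing az -55.12 F [-0.4 -0.3 -2. ] w 63.7 q [-0.    0.33 -0.44  1.97  0.18  0.88 -1.5 ]
turn az -0.02 shift -1.9 0.4 9.5
```

Call:
step_arm --pt "-0.0015 0 0.004 0 0 0 0.3" --pt "0 0 0.003 0 0 0 0.3" --pt "0 0 0.0015 0 0 0 0.3" --pt "0 0 0.001 0 0 0 0.3" --pt "0 0 0 0 0 0 0.3"

```text
time: 41.3
position: [467.9, 118.0, 155.5]
tcp_rot: [2.997, 0.942, 0.004]
force: [-2.7, -0.1, 10.7]
grip_width: 0.695
finger_force: 25.0
```

Touching down at the expected height; I'll release, rise and go for the tape.

Call:
step_arm --pt "0 0 -0.001 0 0 0 0.45" --pt "0 0 0 0 0 0 0.75" --pt "0 0 0 0 0 0 0.83" --pt "0 0 -0.03 0 0 0 0.83" --pt "0 0 -0.045 0 0 0 0.83" --pt "0 0 -0.03 0 0 0 0.5" --pt "0 0 0 0 0 5.5 0.2" --pt "0 0 0 0 0 0 0.15"

```text
time: 42.1
position: [467.5, 117.4, 260.9]
tcp_rot: [3.039, 0.794, 0.003]
force: [-0.5, 0.2, -0.4]
grip_width: 0.705
finger_force: 0.0
```

```bash
python3 plan.py 391.5 -240.5 240 -60.6
```

```text
t 42.1 pos [467.5 117.4 260.9] tilt 0.1 closing az -60.71 F [-0.5  0.2 -0.4] w 64.8 q [ 0.02  0.22 -0.45  1.85  0.11  1.1  -1.53]
turn az -0.11 shift -241.9 274.5 20.9
```

Call:
step_arm --pt "-0.025 0.0284 0 0 0 0 0.15" --pt "-0.025 0.0284 0 0 0 0 0.15" --pt "-0.025 0.0284 0 0 0 0 0.15" --pt "-0.025 0.0284 0 0 0 0 0.15" --pt "-0.025 0.0284 0 0 0 0 0.15" --pt "-0.025 0.0284 0 0 0 0 0.15" --pt "-0.025 0.0284 0 0 0 0 0.15" --pt "-0.025 0.0284 0 0 0 0 0.15"

```text
time: 42.9
position: [403.2, -180.1, 259.3]
tcp_rot: [-3.037, -0.801, 0.002]
force: [1.3, -0.0, 0.5]
grip_width: 0.578
finger_force: 0.0
```

Call:
step_arm --pt "-0.025 0.0284 0.02 0 0 0 0.15" --pt "-0.012 0.0135 0.03 0 0 0 0.15" --pt "-0.005 0.0055 0.03 0 0 0 0.15" --pt "0 0 0.02 0 0 0 0.15" --pt "0 0 0 0 0 0 0.15" --pt "0 0 0 0 0 0 0.15"

```text
time: 43.5
position: [390.7, -240.3, 160.0]
tcp_rot: [-3.037, -0.8, 0.002]
force: [0.3, -0.2, -0.3]
grip_width: 0.576
finger_force: 0.0
```

```bash
python3 plan.py 391.5 -240.5 53 -60.6; python3 - <<'E'
from h import *
bot.capture("top"); m,s=mask("spray_can","top");print(s,fit(M["spray_can"],{"top":m},[467,117,0],3,False))
m,s=mask("mat_black","top");print(s,fit(M["spray_can"],{"top":m},[467,117,0],3,False)) if 0 else 0
E
```

```text
t 43.5 pos [ 390.7 -240.3  160. ] tilt 0.1 closing az -60.5 F [ 0.3 -0.2 -0.3] w 53.0 q [ 0.57  0.27 -0.17  2.05  0.06  0.83 -0.68]
turn az 0.1 shift 0.6 0.6 107.0
0.71 (array([468.106, 120.016]), np.float64(0.0031), {'top': 0.95})
```

Call:
step_arm --pt "0.0015 0.0015 0.025 0 0 0 0.15" --pt "0 0 0.03 0 0 0 0.15" --pt "0 0 0.028 0 0 0 0.15" --pt "0 0 0.017 0 0 0 0.15" --pt "0 0 0.007 0 0 0 0.15" --pt "0 0 0 0 0 0 0.15" --pt "0 0 0 0 0 0 0.15"

```text
time: 44.35
position: [393.8, -241.4, 54.2]
tcp_rot: [3.038, 0.797, 0.002]
force: [0.4, -0.0, 0.2]
grip_width: 0.572
finger_force: 0.0
```

Call:
step_arm --pt "0 0 0 0 0 0 -0.1" --pt "0 0 0 0 0 0 -0.4" --pt "0 0 0 0 0 0 -0.4" --pt "0 0 0 0 0 0 -0.4" --pt "0 0 0 0 0 0 -0.4" --squeeze 28

```text
time: 44.85
position: [393.4, -241.3, 53.8]
tcp_rot: [3.038, 0.797, 0.001]
force: [-1.7, 1.7, 6.9]
grip_width: 0.394
finger_force: 28.0
```

Call:
step_arm --pt "0 0 -0.01 0 0 0 -0.4" --pt "0 0 -0.03 0 0 0 -0.4" --pt "0 0 -0.045 0 0 0 -0.4" --pt "0 0 -0.045 0 0 0 -0.4" --pt "0 0 -0.045 0 0 0 -0.4" --pt "0 0 -0.04 0 0 -5.5 -0.4" --pt "0 0 -0.015 0 0 0 -0.4" --pt "0 0 0 0 0 0 -0.4"

```text
time: 45.65
position: [393.8, -241.5, 285.9]
tcp_rot: [2.994, 0.941, 0.005]
force: [0.2, -0.0, -4.4]
grip_width: 0.394
finger_force: 28.0
```

```bash
python3 plan.py 554 175.9 280 -55.1
```

```text
t 45.65 pos [ 393.8 -241.5  285.9] tilt 0.27 closing az -55.11 F [ 0.2 -0.  -4.4] w 36.3 q [ 0.6   0.14 -0.18  1.87  0.03  1.13 -0.56]
turn az -0.01 shift 370.2 -250.7 5.9
```

Call:
step_arm --pt "0.015 -0.0105 0 0 0 0 -0.4" --pt "0.031 -0.021 0 0 0 0 -0.4" --pt "0.031 -0.021 0 0 0 0 -0.4" --pt "0.031 -0.021 0 0 0 0 -0.4" --pt "0.031 -0.021 0 0 0 0 -0.4" --pt "0.031 -0.021 0 0 0 0 -0.4" --pt "0.031 -0.021 0 0 0 0 -0.4" --pt "0.031 -0.021 0 0 0 0 -0.4"

```text
time: 46.45
position: [492.4, 21.9, 281.5]
tcp_rot: [-2.997, -0.941, 0.005]
force: [1.3, -1.2, -3.9]
grip_width: 0.389
finger_force: 28.0
```

Call:
step_arm --pt "0.031 -0.021 0 0 0 0 -0.4" --pt "0.031 -0.021 0 0 0 0 -0.4" --pt "0.031 -0.021 0 0 0 0 -0.4" --pt "0.031 -0.021 0 0 0 0 -0.4" --pt "0.014 -0.0095 0 0 0 0 -0.4" --pt "0 0 0 0 0 0 -0.4" --pt "0 0 0 0 0 0 -0.4" --pt "0 0 0 0 0 0 -0.4"

```text
time: 47.25
position: [552.5, 174.6, 282.4]
tcp_rot: [2.997, 0.939, -0.003]
force: [0.7, -0.1, -3.8]
grip_width: 0.391
finger_force: 28.0
```

```bash
python3 plan.py 554 175.9 47 -55.1
```

```text
t 47.25 pos [552.5 174.6 282.4] tilt 0.12 closing az -55.2 F [ 0.7 -0.1 -3.8] w 36.0 q [-0.08  0.37 -0.44  1.59  0.17  1.22 -1.52]
turn az -0.1 shift 1.9 -0.2 235.4
```

Call:
step_arm --pt "0.002 0 0.03 0 0 0 -0.4" --pt "0 0 0.045 0 0 0 -0.4" --pt "0 0 0.045 0 0 0 -0.4" --pt "0 0 0.04 0 0 0 -0.4" --pt "0 0 0.03 0 0 0 -0.4" --pt "0 0 0.02 0 0 0 -0.4" --pt "0 0 0 0 0 0 -0.4" --pt "0 0 0 0 0 0 -0.4"

```text
time: 48.05
position: [554.8, 176.6, 73.8]
tcp_rot: [2.997, 0.94, -0.0]
force: [0.0, -0.1, -4.4]
grip_width: 0.39
finger_force: 28.0
```

```bash
python3 plan.py 554 175.9 47 -55.1
```

```text
t 48.05 pos [554.8 176.6  73.8] tilt 0.02 closing az -55.17 F [ 0.  -0.1 -4.4] w 35.9 q [-0.13  0.58 -0.39  1.83  0.3   0.79 -1.63]
turn az -0.07 shift -1.1 0.2 26.8
```

Call:
step_arm --pt "-0.001 0 0.01 0 0 0 -0.4" --pt "0 0 0.008 0 0 0 -0.4" --pt "0 0 0.005 0 0 0 -0.4" --pt "0 0 0.003 0 0 0 -0.4" --pt "0 0 0.001 0 0 0 -0.4" --pt "0 0 0 0 0 0 -0.4"

```text
time: 48.65
position: [553.4, 176.9, 47.2]
tcp_rot: [2.996, 0.942, -0.0]
force: [-5.1, -3.0, 9.5]
grip_width: 0.395
finger_force: 28.0
```

Call:
step_arm --pt "0 0 -0.0005 0 0 0 -0.1" --pt "0 0 0 0 0 0 0.15" --pt "0 0 0 0 0 0 0.15" --pt "0 0 -0.025 0 0 0 0.15" --pt "0 0 -0.05 0 0 0 0.15" --pt "0 0 -0.05 0 0 0 0.5" --pt "0 0 -0.05 0 0 0 0.83" --pt "0 0 -0.04 0 0 0 0.83"

```text
time: 49.45
position: [554.1, 177.3, 265.0]
tcp_rot: [-2.997, -0.942, -0.004]
force: [0.7, 0.6, 0.0]
grip_width: 0.786
finger_force: 0.0
```

```bash
python3 plan.py 480.5 -408.5 262 -60.6
```

```text
t 49.45 pos [554.1 177.3 265. ] tilt 0.15 closing az -55.09 F [0.7 0.6 0. ] w 72.3 q [-0.08  0.38 -0.45  1.62  0.18  1.18 -1.53]
turn az 5.51 shift -351.7 474.2 3.0
```

Call:
step_arm --pt "0 0 0 0 0 5.5 0.83" --pt "-0.025 0.034 0 0 0 0 0.83" --pt "-0.025 0.034 0 0 0 0 0.83" --pt "-0.025 0.034 0 0 0 0 0.83" --pt "-0.025 0.034 0 0 0 0 0.83" --pt "-0.025 0.034 0 0 0 0 0.83" --pt "-0.025 0.034 0 0 0 0 0.83" --pt "-0.025 0.034 0 0 0 0 0.83"

```text
time: 50.25
position: [517.8, -118.0, 261.9]
tcp_rot: [3.038, 0.797, 0.001]
force: [0.1, 0.6, 0.2]
grip_width: 0.916
finger_force: 0.0
```

Call:
step_arm --pt "-0.025 0.034 0 0 0 0 0.83" --pt "-0.025 0.034 0 0 0 0 0.83" --pt "-0.025 0.034 0 0 0 0 0.83" --pt "-0.025 0.034 0 0 0 0 0.83" --pt "-0.025 0.034 0 0 0 0 0.83" --pt "-0.025 0.034 0 0 0 0 0.83" --pt "-0.015 0.02 0 0 0 0 0.83" --pt "0 0 0 0 0 0 0.83"

```text
time: 51.05
position: [482.2, -397.4, 261.1]
tcp_rot: [3.04, 0.787, -0.003]
force: [-0.1, -0.0, -0.0]
grip_width: 0.915
finger_force: 0.0
```

```bash
python3 plan.py 480.5 -408.5 150 -60.6; python3 - <<'E'
from h import *
bot.capture("top"); bot.capture("scene")
for q,g,z,p,t in (("tape_measure",(550,173,-.963),3,M["tape_measure"],True),("spray_can",(467,117,0),3,M["spray_can"],False),("dowel",(616,-102,-1.39),0,M["dowel"],True)):
  for n in P:
    m,s=mask(q,n)
    if m is not None:print(q,n,round(s,2),fit(p,{n:m},g,z,t))
E
```

```text
t 51.05 pos [ 482.2 -397.4  261.1] tilt 0.13 closing az -60.96 F [-0.1 -0.  -0. ] w 84.1 q [ 0.74  0.43 -0.2   1.53  0.09  1.19 -0.54]
turn az -0.36 shift -7.0 8.8 111.1
tape_measure scene 0.8 (array([543.513, 177.898,  -0.861]), np.float64(0.0284), {'scene': 0.87})
tape_measure top 0.58 (array([548.167, 173.159,  -0.929]), np.float64(0.042), {'top': 0.83})
spray_can scene 0.62 (array([614.624, -72.781]), np.float64(2.2525), {'scene': 0.16})
spray_can top 0.72 (array([468.372, 119.181]), np.float64(0.0023), {'top': 0.95})
dowel scene 0.75 (array([ 613.863, -101.259,   -1.413]), np.float64(0.0179), {'scene': 0.87})
dowel top 0.68 (array([ 616.154, -102.365,   -1.395]), np.float64(0.0009), {'top': 0.94})
```

Call:
step_arm --pt "-0.004 0.005 0.02 0 0 0 0.83" --pt "-0.003 0.003 0.04 0 0 0 0.83" --pt "0 0 0.03 0 0 0 0.83" --pt "0 0 0.01 0 0 0 0.83" --pt "0 0 0 0 0 0 0.83" --pt "0 0 0 0 0 0 0.83"

```text
time: 52.05
position: [483.1, -403.0, 163.2]
tcp_rot: [3.037, 0.798, 0.002]
force: [-0.2, 0.6, 0.2]
grip_width: 0.914
finger_force: 0.0
```

```bash
python3 plan.py 480.8 -408.5 74 -60.6
```

```text
t 52.05 pos [ 483.1 -403.   163.2] tilt 0.11 closing az -60.57 F [-0.2  0.6  0.2] w 84.1 q [ 0.74  0.52 -0.2   1.64  0.12  0.99 -0.55]
turn az 0.03 shift -4.7 3.6 89.2
```

Call:
step_arm --pt "-0.0045 0.0035 0.015 0 0 0 0.83" --pt "0 0 0.025 0 0 0 0.83" --pt "0 0 0.025 0 0 0 0.83" --pt "0 0 0.015 0 0 0 0.83" --pt "0 0 0.008 0 0 0 0.83" --pt "0 0 0 0 0 0 0.83" --pt "0 0 0 0 0 0 0.83"

```text
time: 52.75
position: [480.5, -408.6, 74.6]
tcp_rot: [3.038, 0.797, 0.001]
force: [0.4, -0.2, 0.7]
grip_width: 0.91
finger_force: 0.0
```

Call:
step_arm --pt "0 0 0 0 0 0 0.5" --pt "0 0 0 0 0 0 0.2" --pt "0 0 0 0 0 0 0.2" --pt "0 0 0 0 0 0 0.2" --pt "0 0 0 0 0 0 0.2" --squeeze 30

```text
time: 53.25
position: [480.5, -408.7, 74.4]
tcp_rot: [3.037, 0.797, 0.002]
force: [-0.4, -1.3, 3.9]
grip_width: 0.71
finger_force: 30.0
```

Call:
step_arm --pt "0 0 -0.008 0 0 0 0.2" --pt "0 0 -0.025 0 0 0 0.2" --pt "0 0 -0.045 0 0 0 0.2" --pt "0 0 -0.045 0 0 0 0.2" --pt "0 0 -0.045 0 0 0 0.2" --pt "0 0 -0.04 0 0 -5.5 0.2" --pt "0 0 -0.01 0 0 0 0.2" --pt "0 0 0 0 0 0 0.2"

```text
time: 54.05
position: [480.1, -408.1, 292.6]
tcp_rot: [2.997, 0.939, 0.002]
force: [-0.3, 0.1, -5.3]
grip_width: 0.706
finger_force: 30.0
```

```bash
python3 plan.py 410.5 283.3 294 -55.1
```

```text
t 54.05 pos [ 480.1 -408.1  292.6] tilt 0.09 closing az -55.19 F [-0.3  0.1 -5.3] w 65.0 q [ 0.77  0.42 -0.22  1.46  0.1   1.27 -0.43]
turn az -0.09 shift 338.5 -606.8 -1.4
```

Call:
step_arm --pt "0.01 -0.018 -0.015 0 0 0 0.2" --pt "0.0193 -0.0346 0 0 0 0 0.2" --pt "0.0193 -0.0346 0 0 0 0 0.2" --pt "0.0193 -0.0346 0 0 0 0 0.2" --pt "0.0193 -0.0346 0 0 0 0 0.2" --pt "0.0193 -0.0346 0 0 0 0 0.2" --pt "0.0193 -0.0346 0 0 0 0 0.2" --pt "0.0193 -0.0346 0 0 0 0 0.2"

```text
time: 54.85
position: [448.0, -110.0, 303.9]
tcp_rot: [-2.995, -0.939, 0.007]
force: [1.7, 0.5, -4.6]
grip_width: 0.707
finger_force: 30.0
```

Call:
step_arm --pt "0.0193 -0.0346 0 0 0 0 0.2" --pt "0.0193 -0.0346 0 0 0 0 0.2" --pt "0.0193 -0.0346 0 0 0 0 0.2" --pt "0.0193 -0.0346 0 0 0 0 0.2" --pt "0.0193 -0.0346 0 0 0 0 0.2" --pt "0.0193 -0.0346 0 0 0 0 0.2" --pt "0.0193 -0.0346 0 0 0 0 0.2" --pt "0.0193 -0.0346 0 0 0 0 0.2"

```text
time: 55.65
position: [416.5, 204.1, 304.1]
tcp_rot: [2.997, 0.939, -0.007]
force: [2.1, -0.3, -4.4]
grip_width: 0.707
finger_force: 30.0
```

Call:
step_arm --pt "0.0193 -0.0346 0 0 0 0 0.2" --pt "0.013 -0.023 0 0 0 0 0.2" --pt "0.006 -0.011 0 0 0 0 0.2" --pt "0 0 0 0 0 0 0.2" --pt "0 0 0 0 0 0 0.2"

```text
time: 56.15
position: [410.2, 280.3, 305.2]
tcp_rot: [2.996, 0.94, -0.005]
force: [0.4, -0.2, -5.5]
grip_width: 0.706
finger_force: 30.0
```

```bash
python3 plan.py 410.5 283.3 68 -55.1
```

```text
t 56.15 pos [410.2 280.3 305.2] tilt 0.19 closing az -55.16 F [ 0.4 -0.2 -5.5] w 64.9 q [-0.14  0.25 -0.69  1.73  0.17  1.23 -1.84]
turn az -0.06 shift 2.0 -2.3 237.2
```

Call:
step_arm --pt "0.001 -0.001 0.03 0 0 0 0.2" --pt "0 0 0.045 0 0 0 0.2" --pt "0 0 0.045 0 0 0 0.2" --pt "0 0 0.04 0 0 0 0.2" --pt "0 0 0.03 0 0 0 0.2" --pt "0 0 0.02 0 0 0 0.2" --pt "0 0 0 0 0 0 0.2" --pt "0 0 0 0 0 0 0.2"

```text
time: 56.95
position: [411.2, 282.0, 96.9]
tcp_rot: [2.997, 0.939, -0.001]
force: [0.4, 0.7, -4.9]
grip_width: 0.707
finger_force: 30.0
```

```bash
python3 plan.py 410.5 283.3 68 -55.1
```

```text
t 56.95 pos [411.2 282.   96.9] tilt 0.05 closing az -55.2 F [ 0.4  0.7 -4.9] w 65.1 q [-0.25  0.48 -0.6   2.    0.38  0.78 -2.04]
turn az -0.1 shift 0.2 -1.4 28.9
```

Call:
step_arm --pt "0 -0.001 0.01 0 0 0 0.2" --pt "0 0 0.009 0 0 0 0.2" --pt "0 0 0.006 0 0 0 0.2" --pt "0 0 0.003 0 0 0 0.2" --pt "0 0 0.001 0 0 0 0.2" --pt "0 0 0 0 0 0 0.2"

```text
time: 57.55
position: [410.4, 284.1, 68.0]
tcp_rot: [2.997, 0.942, 0.001]
force: [-1.1, -2.1, -1.7]
grip_width: 0.704
finger_force: 30.0
```

Call:
step_arm --pt "0 0 0.001 0 0 0 0.2" --pt "0 0 0 0 0 0 0.5" --pt "0 0 0 0 0 0 0.8" --pt "0 0 0 0 0 0 0.83" --pt "0 0 -0.02 0 0 0 0.83" --pt "0 0 -0.045 0 0 0 0.83" --pt "0 0 -0.05 0 0 0 0.83" --pt "0 0 -0.05 0 0 0 0.83"

```text
time: 58.35
position: [409.7, 284.1, 233.4]
tcp_rot: [-2.996, -0.943, 0.001]
force: [1.7, 0.0, 0.8]
grip_width: 0.917
finger_force: 0.0
```

Call:
step_arm --pt "0 0 -0.04 0 0 0 0.83" --pt "-0.03 0.035 0 0 0 0 0.83" --pt "-0.03 0.035 0 0 0 0 0.83" --pt "-0.03 0.035 0 0 0 0 0.83" --pt "-0.03 0.035 0 0 0 0 0.83" --pt "-0.03 0.035 0 0 0 0 0.83" --pt "-0.03 0.035 0 0 0 0 0.83" --pt "-0.03 0.035 0 0 0 0 0.83"

```text
time: 59.15
position: [377.6, -38.7, 272.0]
tcp_rot: [2.996, 0.942, 0.002]
force: [0.3, 0.3, -0.6]
grip_width: 0.916
finger_force: 0.0
```

Call:
step_arm --pt "-0.02 0.04 0 0 0 0 0.83" --pt "-0.02 0.04 0 0 0 0 0.83" --pt "-0.02 0.04 0 0 0 0 0.83" --pt "-0.02 0.04 0 0 0 0 0.83" --pt "0 0 0 0 0 0 0.83" --pt "0 0 0 0 0 0 0.83"

```text
time: 59.75
position: [404.0, -214.5, 271.4]
tcp_rot: [-2.997, -0.939, 0.0]
force: [-0.2, 0.5, -0.5]
grip_width: 0.915
finger_force: 0.0
```

```bash
python3 - <<'E'
from h import *
for n in P: im=bot.capture(n); (n=="scene") and cv2.imwrite("pics/m.png",im[140:400,150:350,::-1].repeat(2,0).repeat(2,1))
for q,g,z,t in (("jar",(410,283,0),3,False),("tape_measure",(550,173,-.963),3,True),("spray_can",(467,117,0),3,False),("dowel",(616,-102,-1.39),0,True)):
  for n in P:
    m,s=mask(q,n)
    if m is not None:print(q,n,round(s,2),fit(M[q],{n:m},g,z,t))
E
```

```text
jar scene 0.73 (array([535.149, 191.438]), np.float64(0.4903), {'scene': 0.55})
jar top 0.8 (array([408.48 , 285.738]), np.float64(0.0267), {'top': 0.87})
tape_measure scene 0.68 (array([542.308, 176.799,  -0.845]), np.float64(0.0275), {'scene': 0.87})
tape_measure top 0.92 (array([547.261, 172.26 ,  -0.951]), np.float64(0.039), {'top': 0.83})
spray_can scene 0.61 (array([463.229, 122.613]), np.float64(0.0188), {'scene': 0.92})
spray_can top 0.87 (array([469.468, 120.961]), np.float64(0.0017), {'top': 0.96})
dowel scene 0.66 (array([ 612.081, -100.956,   -1.392]), np.float64(0.0041), {'scene': 0.92})
dowel top 0.58 (array([ 616.074, -102.325,   -1.391]), np.float64(0.0008), {'top': 0.94})
```

View pics/m.png

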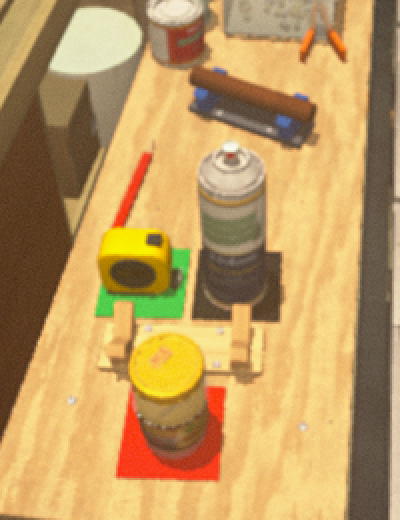

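Jar, tape and can stand upright near the middle of their mats (crop (170,395), (138,262), (233,225)). The dowel is in the jig at (255,95), and the arm is clear.

```bash
python3 -c "
from cell import bot
print(bot.finish_job())"
```

```text
the job is handed in; nothing more can be done
None
```

I handed the job in at about 60 s of the 147 s allowed: the dowel lies in both saddles of the blue vee block, and the jar, tape measure and spray can stand upright on their mats, each within about 5 mm of the middle by the overhead-camera fit (no verdict was returned).

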